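# Put the screwdriver and pliers back in the sloping foam tool rack

### The job

Put the red screwdriver and the blue pliers away in the sloping foam tool rack: lay each one flat and fully down in the recess cut to its own outline, tip up the slope, without letting it fall, and let go. The third recess, for a soldering pen, stays empty; leave everything else on the bench where it is.

Things in the scene. Friction and masses are not known exactly. Their poses are not given: they have to be found in the camera images.
- driver: Screwdriver, red handle, bright shaft, lying on the bench, 181 mm long, 70 g. Origin at mid-length on its underside; the tip points along its own -y, z is up. Handle y = +5 to +90 mm, 26 mm wide and high; shaft 6 mm thick, y = +5 to -90 mm, 13 mm up. Grip across the handle at about y = +40 mm (centre of mass y = +44 mm).
- pliers: Pliers, blue handles, steel jaws, lying flat, 158 mm long, 12 mm thick, 130 g, rigid. Origin at mid-length on the underside; jaws point along their own -y, z is up. Handles y = +28 to +79 mm, 49 mm wide over both at y = +40 mm: grip there from outside. They narrow evenly to 16 mm at y = -25 mm; jaws 18 mm wide. Centre of mass y = +11 mm.
- driver_bay_seat (a point): Screwdriver bay: middle of its recess floor, 14 mm under the foam face, 65 mm above the bench; x up the slope, y level, z square out of the foam. Recess, along x: handle part -95 to -2 mm, 32 mm wide; shaft slot to +96 mm, 14 mm wide. When home the screwdriver's origin is here, its tip along +x, its handle 12 mm proud of the foam.
- pliers_bay_seat (a point): Pliers bay: middle of its recess floor, 8 mm under the foam face, 71 mm above the bench; x up the slope, y level, z square out of the foam. Recess, along x: -83 to -15 mm 57 mm wide, then narrowing in steps to a jaw slot 24 mm wide, +29 to +83 mm. When home the pliers' origin is here, jaws along +x, 3 to 4 mm proud of the foam.
- pen_bay_seat (a point): Third bay, for a soldering pen that is not here: middle of its recess floor, 11 mm under the foam face. Recess, along x: 27 mm wide from -84 to +29 mm, then a slot 14 mm wide to +84 mm. Neither tool fits.
- rack: Rack's aluminium base, 212 x 292 mm, fixed; origin under its centre, x uphill. Three bays 93 mm apart on it in any order, each a black foam face 215 x 88 mm tilted 25 degrees to look up and toward the robot, 125 mm high at the rear, with a yellow-floored recess. In each tool bay a finger trough 7 mm deeper than the recess crosses the full width, x = -65 to -15 mm from the seat point.
- yellow_driver: Bystander: yellow screwdriver, 151 mm long, 22 mm thick, lying loose on the bench; origin under its middle.
- tape: Bystander: roll of masking tape, 68 mm across, 24 mm high; origin under its centre.
- flux: Bystander: white bottle with red cap, 52 mm across, 114 mm high; origin under its centre.
- red_jar: Bystander: small jar with a red lid, 52 mm across, 56 mm high; origin under its centre.
- steel_jar: Bystander: small jar with a pale grey lid, 44 mm across, 52 mm high; origin under its centre.
- driver_mid (a point): Mid-point of the red screwdriver on its long axis, 13 mm above the origin of driver.
- pliers_mid (a point): Mid-point of the blue pliers, 6 mm above the origin of pliers, at half their thickness.

How it is judged (in metres and radians):
At the end, for the whole second after the job is handed in: Screwdriver and pliers rest in their own recesses, released: driver_mid and pliers_mid within 7 mm of the seat point along and across the slope and 13 and 6 mm (each within 4 mm) out from its floor; both lie along the recess, the pliers flat in it, within 5 degrees. Either face may be up (x of driver_mid in the frame of driver_bay_seat between -0.007 and 0.007 m and y of driver_mid in the frame of driver_bay_seat between -0.007 and 0.007 m and z of driver_mid in the frame of driver_bay_seat between 0.009 and 0.017 m and angle between the y axis of driver and the x axis of driver_bay_seat, either way round below 0.09 rad and linear speed of each of driver, pliers below 0.02 m/s and x of pliers_mid in the frame of pliers_bay_seat between -0.007 and 0.007 m and y of pliers_mid in the frame of pliers_bay_seat between -0.007 and 0.007 m and z of pliers_mid in the frame of pliers_bay_seat between 0.002 and 0.01 m and angle between the y axis of pliers and the x axis of pliers_bay_seat, either way round below 0.09 rad and angle between the z axis of pliers and the z axis of pliers_bay_seat, either way round below 0.09 rad and contact force between the fingers and anything else below 0.1 N); the robot touches nothing.
It fails at once if a tool is let fall (about 15 mm or more of free fall) ((contact force between driver and anything else below 0.02 N and linear speed of driver above 0.55 m/s) or (contact force between pliers and anything else below 0.02 N and linear speed of pliers above 0.55 m/s)).
It fails at once if a bystander is moved by more than 30 mm (distance of any of yellow_driver, tape, flux, red_jar, steel_jar from where it was at the start of the episode above 0.03 m).
It also fails if it takes over 64 s, if anything falls off the work surface, if the arm or the gripper's body presses on something with over 40 N, if the wrist force passes 120 N, or if a joint passes its speed limit or range.

### The arm

A 6-joint arm with a two-finger parallel gripper is mounted at the origin on a cart in front of the work surface, level with it; the furniture and walls round the work are solid. World frame = base frame: x ahead of the robot, y to its left, z up, the work surface at z = 0. Lengths are in mm, angles in rad, forces in N, time in s.
With the tool pointing down it reaches from about 275 to 750 mm from the base axis. Payload 10.2 kg.
Tool frame: the origin (TCP) lies on the front face of the gripper's body, between the roots of the fingers; the fingertips stand 73 mm ahead of it and the grasp point (between the pads) lies robot.hold_point_z ahead of it (robot.hold_point_z is the distance from the TCP to the grasp point, in mm); z points along the fingers, y is the line along which they close (so a half turn about z gives the same grasp; the last joint's range is limited). The gripper opens to 85 mm and grips with 20 to 120 N. Pads are 22 mm wide; open, the fingers measure 114 mm over their backs; the gripper's body (76 mm by 85 mm) begins 54 mm behind the grasp point. The pads swing forward as they close: fully open they stand 13 mm farther back than shut.
Start: joints at [-1.358, 0.313, 1.498, -0, 1.331, -0.223], TCP at [221.61, -475.942, 303.894] pointing down, gripper open.
Joint ranges: [-2.94, 2.94], [-0.97, 2.17], [0.19, 2.56], [-1.23, 4.37], [0.02, 3.11], [-2.88, 2.88]. Speed limits (rad/s): [2.39, 2.39, 3.01, 3.14, 3.14, 3.14].

### API

Orientations are given as a unit quaternion [x, y, z, w].
In Python, from plant import robot gives the robot as it stands. The module is installed in compiled form; this text tells all that it offers.
- The arm moves only by the tool step_arm, never from a script. Its argument "plan" is a list of rows, each an object of numbers: "tx", "ty", "tz": the shift along the tool's x, y, z in m; "wx", "wy", "wz": the turn, a rotation vector about the tool's x, y, z in rad; "fingers": the finger opening in m, from 0 to 0.0854. In form: [{"tx": .., "ty": .., "tz": .., "wx": .., "wy": .., "wz": .., "fingers": ..}, ...]. A call has 1 to 20 rows; each row shifts and turns the commanded pose from where the row before left it, along the tool's axes as they then stand; what a row does not reach is not made up. A row lasts 1/10 s, in which the tool goes at most 50 mm and 8.59 degrees, less where a joint would pass 70% of its speed; a pose out of reach is approached as far as the arm can. A call is refused whole if a number of a shift passes 0.05 or a number of a turn 0.15, either way. A call with a gripper value outside its range is refused whole. The fingers move at their own pace and stop on an object; "newtons" is the grip in N (left out, the last holds). Time passes only in rows, so rows that do not move let the fingers close. It gives the time, the measured TCP pose, the force, the opening and the grip force at its end, in the units of the state.
- robot.get_state(): the state, without advancing time (a new reading comes with each control period).
- robot.get_image(name): name is "scene" or "top" or "wrist"; returns (picture, depth): 480x640x3 uint8, red, green, blue; 480x640 float32, mm along the optical axis (not along the pixel's ray), 0 where there is no reading.
- robot.calibration(name): a dict with "vfov" (degrees; the focal length in pixels is half the picture's height over the tangent of half this angle, whatever the lens; pixels are square), "cx", "cy" (the principal point, pixels), "world_to_cam" (4x4, takes a point from world to camera coordinates); the wrist camera has in their place "mount" (4x4, takes a point from camera to tool coordinates, whose origin is the TCP and whose axes are the flange's). Camera axes: x right, y down, z forward; pixel columns grow to the right and rows downward; lengths in mm; the calibration is good to about 2 mm. A picture is of the moment at which its call begins: read the wrist's pose just before it. calibration takes no time and is no camera call.
- robot.hand_in(): hands the job in; it is judged then, once.
The state is a dict: "t": time; "qpos": joint angles; "qvel": joint speeds; "effort": joint torques, N m; "eef_pos": TCP position; "tcp_rot": TCP orientation; "force": force on the tool from outside, world axes, zero at the start; "torque": the same for the moment, N m; "grip_width": finger opening in mm; "grasp_force": force on a finger pad.
Only numpy, scipy, OpenCV 4.12 (cv2) and the standard library are available. Lean on these libraries where they do the work, as an engineer would, in place of code of your own. Each camera call takes 0.05 s, during which the arm holds its last target. There are 200 camera calls.

## Working session

There is one attempt and no reset: what is moved stays moved. The work goes in short steps, Python scripts to look and compute and a tool call to move; the robot and the scene stay as the last step left them, time stands still between calls to the robot, and variables do not carry over. Pictures are saved under pics/ and viewed, at most 10 in all, crops included, and the job is handed in when it is done.

Besides the shell and the picture viewer there is one more tool, called after "Call:" as name(argument=value, ...), one argument or row to a line, values as JSON. step_arm: Moves the arm, as the interface text tells. Its arguments: {"type":"object","properties":{"plan":{"type":"array","items":{"type":"object","properties":{"tx":{"type":"number"},"ty":{"type":"number"},"tz":{"type":"number"},"wx":{"type":"number"},"wy":{"type":"number"},"wz":{"type":"number"},"fingers":{"type":"number"}}}},"newtons":{"type":"number"}},"required":["plan"]}

```bash
mkdir -p pics
python3 - <<'E'
from plant import robot
import cv2,numpy as np
print(robot.hold_point_z); print(robot.get_state())
for n in ("scene","top"):
    p,d=robot.get_image(n); cv2.imwrite(f"pics/{n}0.png",p[:,:,::-1]); np.savez(f"{n}0.npz",p=p,d=d); print(n,robot.calibration(n),d.min(),d.max())
print(robot.calibration("wrist"))
E
```

```text
53.900000000000006
{'t': 0.0, 'qpos': array([-1.35839385e+00,  3.13415390e-01,  1.49843453e+00,  8.63611830e-07,
        1.33098208e+00, -2.23396557e-01]), 'qvel': array([-0.00041817, -0.00020987, -0.00069018,  0.00033211, -0.00098468,
       -0.00243815]), 'effort': array([ 2.07819205e-03, -4.12258565e+01, -2.59740615e+01, -9.30058036e-05,
        4.13689879e-03, -4.81699067e-05]), 'eef_pos': array([ 221.57594712, -475.7689808 ,  303.35368618]), 'tcp_rot': array([ 9.76353519e-01,  2.16179144e-01,  3.82572328e-06, -6.19660160e-04]), 'force': array([ 0.11660433, -0.80207193, -0.42559502]), 'torque': array([-0.00728814, -0.02482563, -0.03937529]), 'grasp_force': 0.0, 'grip_width': 85.49466562775928}
scene {'vfov': 57.08348285109915, 'cx': 317.0413475853717, 'cy': 236.05257852553328, 'world_to_cam': array([[-7.59196272e-01, -6.50856038e-01, -2.72721955e-03,
         3.52322401e+02],
       [-4.20706254e-01,  4.93924736e-01, -7.60949803e-01,
         3.24273021e+02],
       [ 4.96615815e-01, -5.76562896e-01, -6.48805024e-01,
         7.62273224e+02],
       [ 0.00000000e+00,  0.00000000e
[... 249 characters left out ...]
       [-9.90144897e-01, -1.67305183e-02, -1.39043782e-01,
         5.47826056e+02],
       [ 1.38952463e-01,  6.50783926e-03, -9.90277669e-01,
         1.21410503e+03],
       [ 0.00000000e+00,  0.00000000e+00,  0.00000000e+00,
         1.00000000e+00]])} 0.0 2164.6824
{'vfov': 60.37833648505098, 'cx': 323.9861486410883, 'cy': 243.25532975348125, 'mount': array([[-1.00416828e-03, -9.60538158e-01, -2.78146435e-01,
         7.10672897e+01],
       [ 9.99999488e-01, -9.29106530e-04, -4.01678660e-04,
         2.15099759e-01],
       [ 1.27400011e-04, -2.78146696e-01,  9.60538599e-01,
        -6.93474516e+01],
       [ 0.00000000e+00,  0.00000000e+00,  0.00000000e+00,
         1.00000000e+00]])}
```

View pics/top0.png

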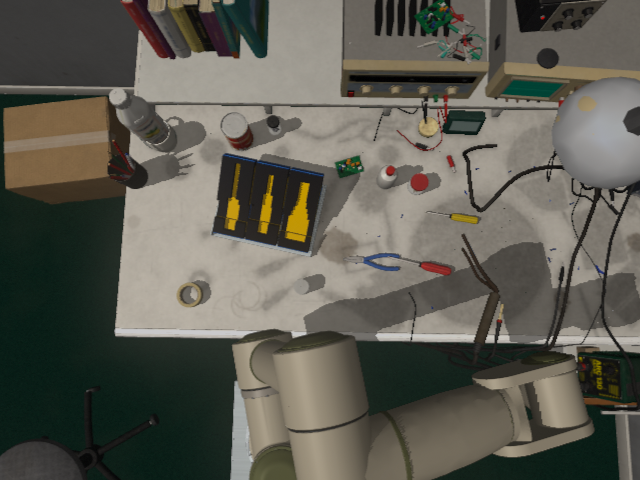

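View pics/scene0.png

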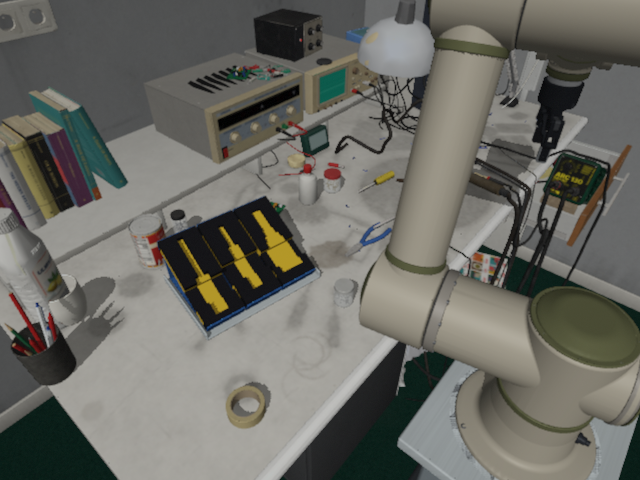

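The top view shows the rack at (213–325, 155–255), with the pliers bay on the right at (298,212) and the other two at (267,205) and (233,200). The pliers are at (375,262) and the driver handle is at (437,268). The driver's shaft points left, apparently over the pliers' handles.

```bash
cat > h.py <<'E'
import numpy as np,cv2
from plant import robot
from scipy.spatial.transform import Rotation as R
def pose():
    s=robot.get_state(); T=np.eye(4); T[:3,:3]=R.from_quat(s["tcp_rot"]).as_matrix(); T[:3,3]=s["eef_pos"]; return T
def shot(n):
    T=pose(); p,d=robot.get_image(n); c=robot.calibration(n)
    M=T@c["mount"] if n=="wrist" else np.linalg.inv(c["world_to_cam"])
    return p,d,c,M
def rays(uv,c,M):
    f=240/np.tan(np.radians(c["vfov"]/2)); uv=np.atleast_2d(uv).astype(float)
    r=np.c_[(uv[:,0]-c["cx"])/f,(uv[:,1]-c["cy"])/f,np.ones(len(uv))]
    return M[:3,3],r@M[:3,:3].T
def cloud(uv,d,c,M):
    uv=np.atleast_2d(uv).astype(int); o,r=rays(uv,c,M); return o+r*d[uv[:,1],uv[:,0]][:,None]
def onz(uv,z,c,M):
    o,r=rays(uv,c,M); return o+r*((z-o[2])/r[:,2])[:,None]
def mask(p,name):
    h=cv2.cvtColor(p,cv2.COLOR_RGB2HSV); H,S,V=[h[:,:,i].astype(int) for i in range(3)]
    if name=="red": m=((H<8)|(H>172))&(S>140)&(V>60)
    if name=="blue": m=(H>100)&(H<130)&(S>110)&(V>50)
    if name=="yellow": m=(H>20)&(H<32)&(S>150)&(V>70)
    return m.astype(np.uint8)
def blobs(m,amin):
    n,l,st,ce=cv2.connectedComponentsWithStats(m,connectivity=8)
    return [(st[i],np.argwhere(l==i)[:,::-1]) for i in range(1,n) if st[i][4]>=amin]
E
python3 - <<'E'
from h import *
z=np.load("top0.npz");p,d=z["p"],z["d"]; c=robot.calibration("top"); M=np.linalg.inv(c["world_to_cam"])
for n in("red","blue","yellow"):
    for st,uv in blobs(mask(p,n),60):
        if not(150<st[1]<310): continue
        P=cloud(uv,d,c,M); P=P[d[uv[:,1],uv[:,0]]>0]; m=np.median(P,0); q=P-P.mean(0); w=np.linalg.svd(q,full_matrices=False)[2][0]
        print(n,st,P.mean(0).round(1),"axis",w.round(3),"ext",np.ptp(q@w).round(1),"z",np.percentile(P[:,2],[5,50,95]).round(1))
cv2.imwrite("pics/crop.png",cv2.resize(p[225:295,330:470,::-1],None,fx=5,fy=5,interpolation=cv2.INTER_CUBIC))
E
```

```text
red [411 174  17  17 232] [ 702.5 -341.3   57.1] axis [-0.848  0.53   0.025] ext 49.2 z [53.  57.1 61.1]
red [421 263  30  12 225] [ 465.2 -392.8   22.7] axis [-0.216 -0.976 -0.013] ext 86.8 z [17.3 22.7 28. ]
blue [224 154  31   8  71] [743.5 151.2 120.7] axis [-0.205 -0.979  0.01 ] ext 82.3 z [116.1 120.5 125.4]
blue [256 160  34   9  72] [725.5  62.  120.7] axis [-0.205 -0.979  0.006] ext 92.3 z [114.7 121.8 125.3]
blue [291 168  33   9  70] [706.7 -31.2 120. ] axis [-0.19  -0.981 -0.028] ext 85.5 z [115.1 120.3 123.7]
blue [364 254  35  17 208] [ 482.1 -239.5   11.1] axis [-0.084 -0.997  0.001] ext 98.1 z [ 6.8 11.  15.3]
yellow [224 163  17  68 509] [630.3 174.9  55. ] axis [-0.874  0.174 -0.453] ext 188.3 z [ 28.4  46.2 100.7]
yellow [257 175  17  59 500] [620.3  81.6  62.5] axis [-0.875  0.18  -0.449] ext 169.6 z [36.1 56.3 99.6]
yellow [285 182  25  61 921] [597.4  -8.8  62.5] axis [-0.871  0.18  -0.457] ext 168.6 z [ 37.1  56.  101.5]
yellow [451 214  27  10 175] [ 608.8 -476.2   19. ] axis [-0.136 -0.99  -0.024] ext 81.8 z [13.8 19.1 24.4]
```

View pics/crop.png

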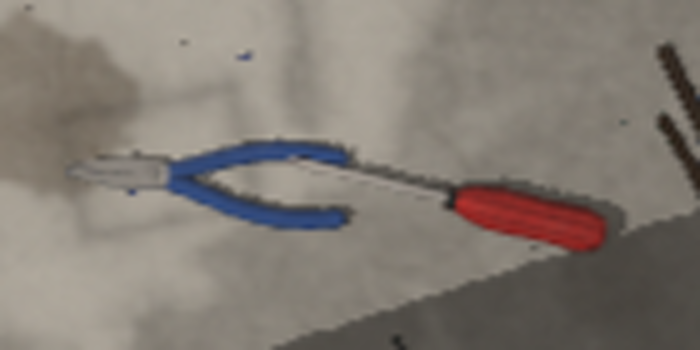

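The shaft lies across one plier handle, so the driver goes first. The longest bay (left) is the driver's, the right one is the pliers', and the middle one is the pen's. I'll move above the tools for a close look, with the fingers at about 26 mm to see how far the tips reach.

Call:
step_arm(
  plan=[
    {"tx":0.028,"tz":0.005,"fingers":0.026},
    {"tx":0.028,"tz":0.005,"fingers":0.026},
    {"tx":0.028,"tz":0.005,"fingers":0.026},
    {"tx":0.028,"tz":0.005,"fingers":0.026},
    {"tx":0.028,"tz":0.005,"fingers":0.026},
    {"tx":0.028,"tz":0.005,"fingers":0.026},
    {"tx":0.028,"tz":0.005,"fingers":0.026},
    {"tx":0.028,"tz":0.005,"fingers":0.026},
    {"tx":0.028,"tz":0.005,"fingers":0.026},
    {"tx":0.028,"tz":0.005,"fingers":0.026},
    {"wz":-0.13,"fingers":0.026},
    {"wz":-0.13,"fingers":0.026},
    {"wz":-0.13,"fingers":0.026},
    {"wz":-0.13,"fingers":0.026},
    {"wz":-0.13,"fingers":0.026},
    {"wz":-0.13,"fingers":0.026},
    {"wz":-0.13,"fingers":0.026},
    {"fingers":0.026},
    {"fingers":0.026},
  ],
)

```text
invalid input at $.plan[0]: expected keys tx, ty, tz, wx, wy, wz, fingers
```

Run:
```python
from h import *
T0=pose(); p,d,c,M=shot("wrist"); cv2.imwrite("pics/w1.png",p[:,:,::-1]); np.savez("w1.npz",p=p,d=d,M=M)
print(T0.round(3),robot.get_state()["grip_width"])
# fingers: points within tool z<110
vv,uu=np.mgrid[0:480,0:640]; uv=np.c_[uu.ravel(),vv.ravel()]; P=cloud(uv,d,c,M); ok=(d.ravel()>0)
Q=(P-T0[:3,3])@T0[:3,:3]; k=ok&(Q[:,2]<120); print("finger z max",np.percentile(Q[k][:,2],[50,95,99,100]) if k.any() else None)
for n in("red","blue","yellow"):
    for st,uv in blobs(mask(p,n),150):
        P=cloud(uv,d,c,M); P=P[d[uv[:,1],uv[:,0]]>0]; q=P-P.mean(0); w=np.linalg.svd(q,full_matrices=False)[2][0]
        print(n,st,P.mean(0).round(1),"axis",w.round(3),"ext",np.ptp(q@w).round(1),"z",np.percentile(P[:,2],[5,50,95]).round(1))
```

```text
[[ 9.07000e-01  4.22000e-01 -0.00000e+00  2.21574e+02]
 [ 4.22000e-01 -9.07000e-01  1.00000e-03 -4.75788e+02]
 [ 0.00000e+00 -1.00000e-03 -1.00000e+00  3.03384e+02]
 [ 0.00000e+00  0.00000e+00  0.00000e+00  1.00000e+00]] 85.35550262381794
finger z max [ 4.50271783 45.40686453 55.41387219 61.06281551]
red [469 116  19  16 174] [ 327.4 -532.9  104.8] axis [-0.198 -0.943  0.269] ext 11.1 z [102.2 105.1 106.7]
yellow [591 322  20  17 169] [ 218.2 -807.8  -30.4] axis [-0.997  0.058 -0.057] ext 20.1 z [-35.2 -30.2 -26.3]
yellow [603 341  37  49 723] [ 200.4 -823.5    8.2] axis [-0.16  -0.701 -0.695] ext 421.1 z [-4.4  4.7 17.1]
```

View pics/w1.png

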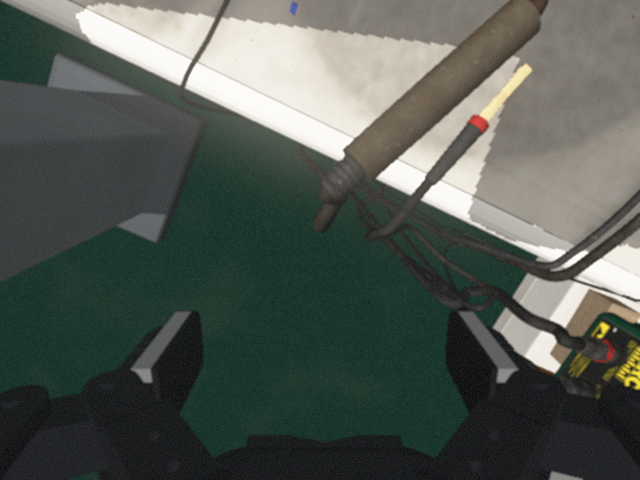

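The move was refused because every row needs all the keys. The picture is still the start view: open fingers at (180,350) and (480,350), tips about 60 mm ahead of the TCP. So 73 mm is the shut figure.

Call:
step_arm(
  plan=[
    {"tx":0.028,"ty":0,"tz":0.005,"wx":0,"wy":0,"wz":0,"fingers":0.026},
    {"tx":0.028,"ty":0,"tz":0.005,"wx":0,"wy":0,"wz":0,"fingers":0.026},
    {"tx":0.028,"ty":0,"tz":0.005,"wx":0,"wy":0,"wz":0,"fingers":0.026},
    {"tx":0.028,"ty":0,"tz":0.005,"wx":0,"wy":0,"wz":0,"fingers":0.026},
    {"tx":0.028,"ty":0,"tz":0.005,"wx":0,"wy":0,"wz":0,"fingers":0.026},
    {"tx":0.028,"ty":0,"tz":0.005,"wx":0,"wy":0,"wz":0,"fingers":0.026},
    {"tx":0.028,"ty":0,"tz":0.005,"wx":0,"wy":0,"wz":0,"fingers":0.026},
    {"tx":0.028,"ty":0,"tz":0.005,"wx":0,"wy":0,"wz":0,"fingers":0.026},
    {"tx":0.028,"ty":0,"tz":0.005,"wx":0,"wy":0,"wz":0,"fingers":0.026},
    {"tx":0.028,"ty":0,"tz":0.005,"wx":0,"wy":0,"wz":0,"fingers":0.026},
    {"tx":0,"ty":0,"tz":0,"wx":0,"wy":0,"wz":-0.13,"fingers":0.026},
    {"tx":0,"ty":0,"tz":0,"wx":0,"wy":0,"wz":-0.13,"fingers":0.026},
    {"tx":0,"ty":0,"tz":0,"wx":0,"wy":0,"wz":-0.13,"fingers":0.026},
    {"tx":0,"ty":0,"tz":0,"wx":0,"wy":0,"wz":-0.13,"fingers":0.026},
    {"tx":0,"ty":0,"tz":0,"wx":0,"wy":0,"wz":-0.13,"fingers":0.026},
    {"tx":0,"ty":0,"tz":0,"wx":0,"wy":0,"wz":-0.13,"fingers":0.026},
    {"tx":0,"ty":0,"tz":0,"wx":0,"wy":0,"wz":-0.13,"fingers":0.026},
    {"tx":0,"ty":0,"tz":0,"wx":0,"wy":0,"wz":0,"fingers":0.026},
    {"tx":0,"ty":0,"tz":0,"wx":0,"wy":0,"wz":0,"fingers":0.026},
  ],
)

```text
t: 2.05
eef_pos: [475.4, -357.7, 253.7]
tcp_rot: [0.783, 0.622, -0.0, -0.0]
force: [-0.5, 0.6, -0.6]
grip_width: 26.2
grasp_force: 0.0
```

```bash
cat > look.py <<'E'
import sys
from h import *
tag=sys.argv[1]
T0=pose(); p,d,c,M=shot("wrist"); cv2.imwrite(f"pics/{tag}.png",p[:,:,::-1]); np.savez(f"{tag}.npz",p=p,d=d,M=M,T=T0)
print(T0.round(3),robot.get_state()["grip_width"])
vv,uu=np.mgrid[0:480,0:640]; uv=np.c_[uu.ravel(),vv.ravel()]; P=cloud(uv,d,c,M); ok=(d.ravel()>0)
Q=(P-T0[:3,3])@T0[:3,:3]; k=ok&(Q[:,2]<90)&(uv[:,1]>250); print("finger z max",np.percentile(Q[k][:,2],[50,95,99,100]) if k.any() else None)
for n in("red","blue","yellow"):
    for st,uv in blobs(mask(p,n),150):
        P=cloud(uv,d,c,M); P=P[d[uv[:,1],uv[:,0]]>0]; q=P-P.mean(0); w=np.linalg.svd(q,full_matrices=False)[2][0]
        print(n,st,P.mean(0).round(1),"axis",w.round(3),"ext",np.ptp(q@w).round(1),"z",np.percentile(P[:,2],[5,50,95]).round(1))
E
python3 look.py w2
```

```text
[[ 2.26000e-01  9.74000e-01 -0.00000e+00  4.75390e+02]
 [ 9.74000e-01 -2.26000e-01  0.00000e+00 -3.57718e+02]
 [ 0.00000e+00 -0.00000e+00 -1.00000e+00  2.53718e+02]
 [ 0.00000e+00  0.00000e+00  0.00000e+00  1.00000e+00]] 26.03555539910171
finger z max [ 4.00896299 46.01944127 63.4079832  73.26772094]
red [625 109  15  58 597] [ 680.9 -342.    53.4] axis [ 0.083  0.994 -0.072] ext 36.0 z [48.9 53.8 56.8]
red [ 309  217   30  100 2450] [ 466.4 -394.2   22.1] axis [-0.202 -0.979  0.008] ext 80.8 z [18.3 22.7 25.1]
blue [ 268    0   25  135 1395] [ 468.  -245.5   10.2] axis [-0.187 -0.982  0.   ] ext 87.8 z [ 8.8 10.2 11.7]
blue [ 290    0   47  124 1146] [ 498.1 -240.9   10.2] axis [ 0.095 -0.995  0.009] ext 84.9 z [ 8.7 10.3 11.7]
yellow [ 500  278   29   87 2056] [ 607.5 -474.7   18.1] axis [-0.159 -0.987  0.023] ext 74.3 z [12.8 18.9 21.3]
```

View pics/w2.png

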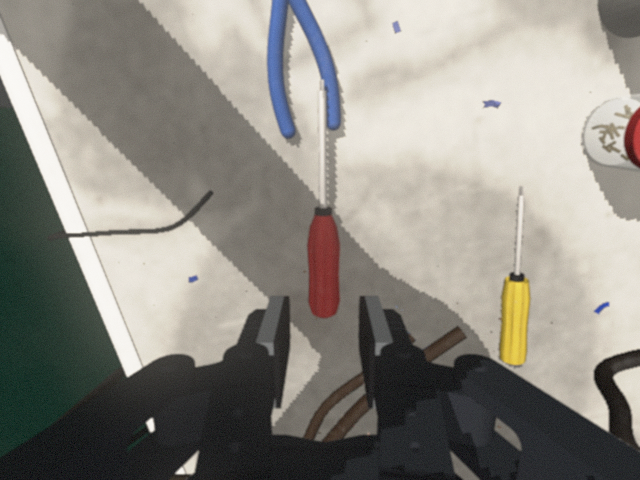

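The handle spans (323,207)–(323,318), the tip is at (322,80) over the right plier handle's end, and the fingertips are at about 73 mm for a 26 mm opening.

Run:
```python
from h import *
z=np.load("w2.npz");p,M,T=z["p"],z["M"],z["T"]; c=robot.calibration("wrist")
uv=[b for b in blobs(mask(p,"red"),1000)][0][1]
rows=np.arange(uv[:,1].min()+8,uv[:,1].max()-10)
mid=np.array([[uv[uv[:,1]==r][:,0].min()/2+uv[uv[:,1]==r][:,0].max()/2,r] for r in rows])
C=onz(mid,13,c,M); m=C.mean(0); w=np.linalg.svd(C-m)[2][0]; w*=np.sign(w[1])
tip,end=onz([[322,80],[323,318.5]],14,c,M)
print("axis",w,"yaw",np.arctan2(w[1],w[0]),"L",(tip-end)@w)
mid=m+w*(((tip+end)/2-m)@w); mid_e=m+w*((end-m)@w+90.5); print("mid",mid,mid_e)
g=m+w*((end-m)@w+50.5); print("grip",g,"delta tool",(g-T[:3,3])@T[:3,:3], "tool yaw",np.arctan2(T[1,0],T[0,0]))
```

```text
axis [0.20623157 0.97850321 0.        ] yaw 1.3630741549781682 L 183.41916430644787
mid [ 475.92409874 -349.11997558   13.        ] [ 475.6746447  -350.30355561   13.        ]
grip [ 467.42538172 -389.44368412   13.        ] delta tool [-32.75616468  -0.49400066 240.71106552] tool yaw 1.342326401513744
```

Call:
step_arm(
  newtons=45,
  plan=[
    {"tx":-0.033,"ty":-0.0005,"tz":0.02,"wx":0,"wy":0,"wz":-0.02,"fingers":0.06},
    {"tx":0,"ty":0,"tz":0.03,"wx":0,"wy":0,"wz":0,"fingers":0.06},
    {"tx":0,"ty":0,"tz":0.03,"wx":0,"wy":0,"wz":0,"fingers":0.06},
    {"tx":0,"ty":0,"tz":0.03,"wx":0,"wy":0,"wz":0,"fingers":0.06},
    {"tx":0,"ty":0,"tz":0.03,"wx":0,"wy":0,"wz":0,"fingers":0.06},
    {"tx":0,"ty":0,"tz":0.02,"wx":0,"wy":0,"wz":0,"fingers":0.06},
    {"tx":0,"ty":0,"tz":0.012,"wx":0,"wy":0,"wz":0,"fingers":0.06},
    {"tx":0,"ty":0,"tz":0.006,"wx":0,"wy":0,"wz":0,"fingers":0.06},
    {"tx":0,"ty":0,"tz":0,"wx":0,"wy":0,"wz":0,"fingers":0.06},
    {"tx":0,"ty":0,"tz":0,"wx":0,"wy":0,"wz":0,"fingers":0.015},
    {"tx":0,"ty":0,"tz":0,"wx":0,"wy":0,"wz":0,"fingers":0.015},
    {"tx":0,"ty":0,"tz":0,"wx":0,"wy":0,"wz":0,"fingers":0.015},
    {"tx":0,"ty":0,"tz":0,"wx":0,"wy":0,"wz":0,"fingers":0.015},
    {"tx":0,"ty":0,"tz":0,"wx":0,"wy":0,"wz":0,"fingers":0.015},
    {"tx":0,"ty":0,"tz":0,"wx":0,"wy":0,"wz":0,"fingers":0.015},
  ],
)

```text
t: 3.6
eef_pos: [468.0, -390.2, 77.0]
tcp_rot: [0.776, 0.631, 0.0, 0.001]
force: [0.3, 1.4, 6.7]
grip_width: 25.0
grasp_force: 46.6
```

Call:
step_arm(
  plan=[
    {"tx":0,"ty":0,"tz":-0.01,"wx":0,"wy":0,"wz":0,"fingers":0.015},
    {"tx":0,"ty":0,"tz":-0.02,"wx":0,"wy":0,"wz":0,"fingers":0.015},
    {"tx":0,"ty":0,"tz":-0.035,"wx":0,"wy":0,"wz":0,"fingers":0.015},
    {"tx":0,"ty":0,"tz":-0.035,"wx":0,"wy":0,"wz":0,"fingers":0.015},
    {"tx":0,"ty":0,"tz":-0.035,"wx":0,"wy":0,"wz":0,"fingers":0.015},
    {"tx":0,"ty":0,"tz":-0.025,"wx":0,"wy":0,"wz":0,"fingers":0.015},
    {"tx":0,"ty":0,"tz":0,"wx":0,"wy":0,"wz":0.13,"fingers":0.015},
    {"tx":0,"ty":0,"tz":0,"wx":0,"wy":0,"wz":0.13,"fingers":0.015},
    {"tx":0,"ty":0,"tz":0,"wx":0,"wy":0,"wz":0.13,"fingers":0.015},
    {"tx":0,"ty":0,"tz":0,"wx":0,"wy":0,"wz":0.13,"fingers":0.015},
    {"tx":0,"ty":0,"tz":0,"wx":0,"wy":0,"wz":0.13,"fingers":0.015},
    {"tx":0,"ty":0,"tz":0,"wx":0,"wy":0,"wz":0.13,"fingers":0.015},
    {"tx":0,"ty":0,"tz":0,"wx":0,"wy":0,"wz":0.13,"fingers":0.015},
    {"tx":0,"ty":0,"tz":0,"wx":0,"wy":0,"wz":0.13,"fingers":0.015},
    {"tx":0,"ty":0,"tz":0,"wx":0,"wy":0,"wz":0.13,"fingers":0.015},
    {"tx":0,"ty":0,"tz":0,"wx":0,"wy":0,"wz":0.13,"fingers":0.015},
    {"tx":0,"ty":0,"tz":0,"wx":0,"wy":0,"wz":0.13,"fingers":0.015},
    {"tx":0,"ty":0,"tz":0,"wx":0,"wy":0,"wz":0.13,"fingers":0.015},
    {"tx":0,"ty":0,"tz":0,"wx":0,"wy":0,"wz":0,"fingers":0.015},
  ],
)

```text
t: 5.5
eef_pos: [467.5, -389.7, 236.3]
tcp_rot: [0.995, -0.098, 0.0, 0.0]
force: [-0.2, -0.2, -0.9]
grip_width: 24.9
grasp_force: 45.7
```

Call:
step_arm(
  plan=[
    {"tx":0.002,"ty":-0.03,"tz":-0.005,"wx":0,"wy":0,"wz":0,"fingers":0.015},
    {"tx":0.002,"ty":-0.03,"tz":-0.005,"wx":0,"wy":0,"wz":0,"fingers":0.015},
    {"tx":0.002,"ty":-0.03,"tz":-0.005,"wx":0,"wy":0,"wz":0,"fingers":0.015},
    {"tx":0.002,"ty":-0.03,"tz":-0.005,"wx":0,"wy":0,"wz":0,"fingers":0.015},
    {"tx":0.002,"ty":-0.03,"tz":-0.005,"wx":0,"wy":0,"wz":0,"fingers":0.015},
    {"tx":0.002,"ty":-0.03,"tz":-0.005,"wx":0,"wy":0,"wz":0,"fingers":0.015},
    {"tx":0.002,"ty":-0.03,"tz":-0.005,"wx":0,"wy":0,"wz":0,"fingers":0.015},
    {"tx":0.002,"ty":-0.03,"tz":-0.005,"wx":0,"wy":0,"wz":0,"fingers":0.015},
    {"tx":0.002,"ty":-0.03,"tz":-0.005,"wx":0,"wy":0,"wz":0,"fingers":0.015},
    {"tx":0.002,"ty":-0.03,"tz":-0.005,"wx":0,"wy":0,"wz":0,"fingers":0.015},
    {"tx":0.002,"ty":-0.03,"tz":-0.005,"wx":0,"wy":0,"wz":0,"fingers":0.015},
    {"tx":0.002,"ty":-0.03,"tz":-0.005,"wx":0,"wy":0,"wz":0,"fingers":0.015},
    {"tx":0.002,"ty":-0.03,"tz":-0.005,"wx":0,"wy":0,"wz":0,"fingers":0.015},
    {"tx":0.002,"ty":-0.03,"tz":-0.005,"wx":0,"wy":0,"wz":0,"fingers":0.015},
    {"tx":0.002,"ty":-0.03,"tz":-0.005,"wx":0,"wy":0,"wz":0,"fingers":0.015},
    {"tx":0.002,"ty":-0.03,"tz":-0.005,"wx":0,"wy":0,"wz":0,"fingers":0.015},
    {"tx":0,"ty":0,"tz":0,"wx":0,"wy":0,"wz":0,"fingers":0.015},
  ],
)

```text
t: 7.2
eef_pos: [591.8, 78.0, 316.7]
tcp_rot: [0.996, -0.093, 0.001, -0.0]
force: [-0.4, -0.4, -0.9]
grip_width: 24.9
grasp_force: 45.7
```

```bash
python3 look.py w3
```

```text
[[ 9.83000e-01 -1.86000e-01  1.00000e-03  5.91817e+02]
 [-1.86000e-01 -9.83000e-01  1.00000e-03  7.79800e+01]
 [ 1.00000e-03 -1.00000e-03 -1.00000e+00  3.16684e+02]
 [ 0.00000e+00  0.00000e+00  0.00000e+00  1.00000e+00]] 25.32576367827589
finger z max [11.03881482 57.56296117 63.51259786 70.17470843]
red [  289   229    72   214 13161] [593.8  77.7 261.2] axis [-0.981  0.195  0.012] ext 96.0 z [256.3 262.  264.6]
blue [  79    0  158   14 1880] [744.2 145.5 118.1] axis [-0.184 -0.982 -0.037] ext 86.8 z [110.9 119.5 121.3]
blue [ 237    0   78   15 1049] [731.5  79.6 117.1] axis [ 0.188  0.982 -0.019] ext 68.9 z [107.5 119.2 121.3]
blue [337   0  53  16 775] [722.   30.3 116.1] axis [0.079 0.957 0.281] ext 81.5 z [104.8 119.  121.2]
blue [ 396    0  155   18 2493] [709.9 -32.7 114.7] axis [-0.178 -0.982 -0.06 ] ext 154.4 z [101.3 118.6 121. ]
blue [620 242  20  26 354] [ 488.  -201.3    9.1] axis [-0.995 -0.03   0.092] ext 24.1 z [ 6.5  9.4 11.1]
yellow [ 155   35  107  222 4889] [639.7 170.9  58. ] axis [-0.877  0.148 -0.456] ext 192.1 z [ 29.4  47.4 101.1]
yellow [380  55  13  99 234] [666.4  21.3  89.7] axis [-0.895  0.183 -0.407] ext 69.5 z [ 74.4  90.5 103.5]
yellow [240  58  14  94 222] [684.2 115.9  84. ] axis [-0.814  0.199 -0.546] ext 77.4 z [ 63.6  83.7 108.7]
yellow [ 266   59   50  175 2277] [639.7  83.7  70.1] axis [-0.807  0.269 -0.526] ext 166.9 z [41.7 70.6 99. ]
yellow [ 370   61  113  194 9609] [605.1 -12.9  65.3] axis [-0.87   0.187 -0.456] ext 167.7 z [ 37.4  65.7 101.1]
```

View pics/w3.png

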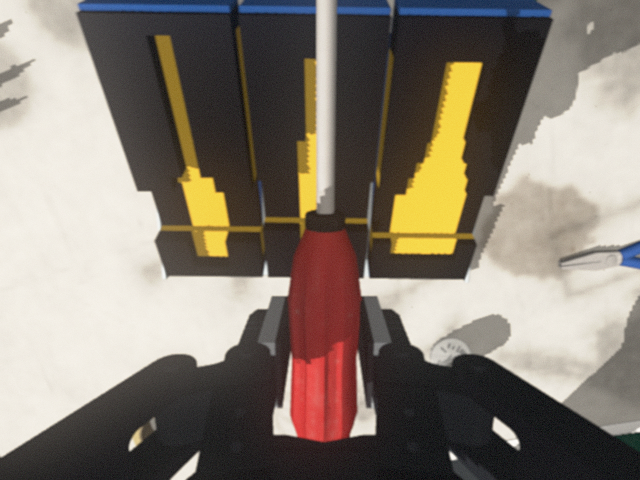

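The view is clear. The driver bay's slot runs from (160,40) to (215,255), the pliers bay from (465,65) to (425,250), and the driver is held straight, with its shaft along column 325 and its collar at (324,215). Next I'll fit the foam face from depth and find the gaps in it.

```bash
cat > rack.py <<'E'
import sys
from h import *
def measure(tag,prnt=True):
    z=np.load(tag+".npz");p,d,M,T=z["p"],z["d"],z["M"],z["T"]; c=robot.calibration("wrist")
    vv,uu=np.mgrid[0:480,0:640]; uv=np.c_[uu.ravel(),vv.ravel()]; P=cloud(uv,d,c,M); ok=(d.ravel()>0)
    dark=(p.max(2).ravel()<75)
    k=ok&dark&(P[:,2]>25)&(P[:,2]<130)&(P[:,0]>500)&(P[:,0]<760)&(P[:,1]>-80)&(P[:,1]<230)
    A=P[k]; rng=np.random.default_rng(0); best=0
    for _ in range(300):
        a,b,e=A[rng.choice(len(A),3)]; n=np.cross(b-a,e-a); L=np.linalg.norm(n)
        if L<1: continue
        n/=L; s=(abs((A-a)@n)<1.5).sum()
        if s>best: best,bn,ba=s,n,a
    I=A[abs((A-ba)@bn)<1.5]; m=I.mean(0); n=np.linalg.svd(I-m,full_matrices=False)[2][2]; n*=np.sign(n[2])
    x=np.array([0,0,1])-n*n[2]; x/=np.linalg.norm(x); y=np.cross(n,x); F=np.c_[x,y,n]
    return P,ok,F,m,p,d,M,T,c,dark
if __name__=="__main__":
    P,ok,F,m,p,d,M,T,c,dark=measure(sys.argv[1])
    print("tilt",np.degrees(np.arccos(F[2,2])),"yaw",np.arctan2(F[1,0],F[0,0]),"m",m)
    Q=(P-m)@F; k=ok&(abs(Q[:,0])<150)&(abs(Q[:,1])<170)&(abs(Q[:,2])<40)
    # w-map picture: v to left, u up, 2px/mm
    im=np.full((500,640),128,np.uint8)
    for u,v,w in Q[k]:
        a,b=int(250-2*u),int(320-2*v)
        if 0<=a<500 and 0<=b<640: im[a,b]=np.clip(200+8*w,0,255)
    cv2.imwrite(f"pics/map_{sys.argv[1]}.png",im); np.savez("rk.npz",Q=Q,k=k,F=F,m=m)
E
python3 rack.py w3
python3 - <<'E'
from h import *
z=np.load("w3.npz");p,d,M,T=z["p"],z["d"],z["M"],z["T"]; c=robot.calibration("wrist")
for r in range(5,425,30):
    row=[x for x in range(270,380) if 0<d[r,x]<330-90 and (P:=((cloud([[x,r]],d,c,M)-T[:3,3])@T[:3,:3])[0])[2]<75]
    if len(row)>3:
        Q=(cloud([[x,r] for x in row],d,c,M)-T[:3,3])@T[:3,:3]; q=Q[abs(Q[:,1])<14]; 
        if len(q): print(r,"x",q[:,0].mean().round(1),"y",((q[:,1].min()+q[:,1].max())/2).round(2),"w",np.ptp(q[:,1]).round(1),"top z",q[:,2].min().round(1))
E
```

```text
tilt 25.013022877455384 yaw -0.1983846681508541 m [667.50894323  66.48377853  97.50115821]
5 x 103.6 y 0.59 w 5.8 top z 60.7
35 x 95.8 y 0.44 w 5.6 top z 61.0
65 x 87.8 y 0.45 w 5.7 top z 61.7
95 x 79.4 y 0.3 w 5.5 top z 61.1
125 x 70.8 y 0.28 w 5.6 top z 61.3
155 x 61.8 y 0.28 w 5.7 top z 60.1
185 x 52.4 y 0.11 w 5.5 top z 61.0
215 x 42.9 y -0.08 w 13.2 top z 59.0
245 x 33.6 y -0.08 w 17.4 top z 55.4
275 x 24.1 y -0.16 w 23.0 top z 53.0
305 x 13.7 y 0.05 w 27.8 top z 51.2
335 x 4.1 y -0.09 w 27.8 top z 39.2
365 x -5.6 y -0.0 w 28.0 top z 22.1
395 x -16.6 y 0.12 w 27.7 top z 3.5
```

View pics/map_w3.png

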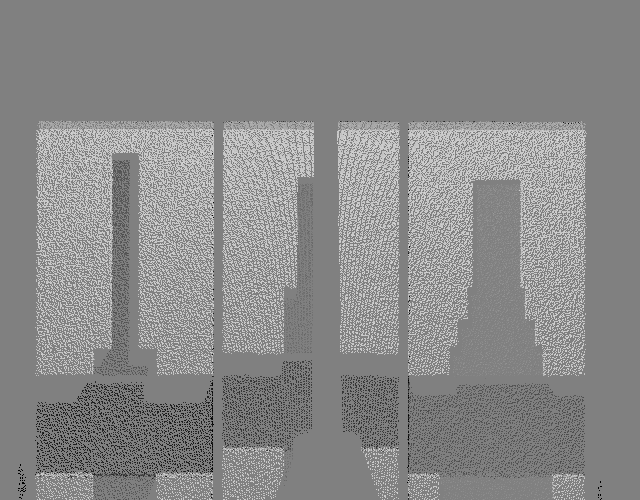

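The map is sharp. With u uphill and v left of the fit origin, the driver seat is at u=-47, v=97.6 and the pliers seat at u=-47.5, v=-88.2. The spacing of 186 mm and the seat height of 65 mm both agree with the description.

```bash
cat > go.py <<'E'
from h import *
z=np.load("rk.npz"); F,m=z["F"],z["m"]
G=np.c_[F[:,0],-F[:,1],-F[:,2]]
driver=m+F@[-47,97.6,-14]; pliers=m+F@[-47.5,-88.2,-8]
def report(target,held):  # target: world mid point, held: mid in tool frame
    T=pose(); print("turn (tool)",R.from_matrix(T[:3,:3].T@G).as_rotvec().round(4),"then shift in target tool frame mm",(G.T@(target-G@held-T[:3,3])).round(1),"TCP goal",(target-G@held).round(1))
E
python3 - <<'E'
from go import *
print(driver,pliers)
report(driver+13*F[:,2],np.array([41,.3,64.]))
z=np.load("w2.npz");p,M,T=z["p"],z["M"],z["T"]; c=robot.calibration("wrist")
print(onz([[322,80],[323,207],[323,318.5]],13,c,M))
E
```

```text
[650.79140496 169.39708973  64.9414547 ] [611.24143228 -12.16937212  70.16731281]
turn (tool) [-0.0022  0.4361  0.0096] then shift in target tool frame mm [-111.3 -103.2  167.5] TCP goal [582.5 183.4 117.4]
[[ 497.18219862 -259.77865359   13.        ]
 [ 477.21662412 -348.07327031   13.        ]
 [ 455.88295469 -439.12951252   13.        ]]
```

Call:
step_arm(
  plan=[
    {"tx":0,"ty":0,"tz":0,"wx":0,"wy":0.109,"wz":0.0024,"fingers":0.015},
    {"tx":0,"ty":0,"tz":0,"wx":0,"wy":0.109,"wz":0.0024,"fingers":0.015},
    {"tx":0,"ty":0,"tz":0,"wx":0,"wy":0.109,"wz":0.0024,"fingers":0.015},
    {"tx":0,"ty":0,"tz":0,"wx":0,"wy":0.109,"wz":0.0024,"fingers":0.015},
    {"tx":-0.02,"ty":-0.02,"tz":0.01,"wx":0,"wy":0,"wz":0,"fingers":0.015},
    {"tx":-0.02,"ty":-0.02,"tz":0.01,"wx":0,"wy":0,"wz":0,"fingers":0.015},
    {"tx":-0.02,"ty":-0.02,"tz":0.02,"wx":0,"wy":0,"wz":0,"fingers":0.015},
    {"tx":-0.02,"ty":-0.02,"tz":0.02,"wx":0,"wy":0,"wz":0,"fingers":0.015},
    {"tx":-0.02,"ty":-0.02,"tz":0.02,"wx":0,"wy":0,"wz":0,"fingers":0.015},
    {"tx":-0.012,"ty":-0.003,"tz":0.02,"wx":0,"wy":0,"wz":0,"fingers":0.015},
    {"tx":0,"ty":0,"tz":0.02,"wx":0,"wy":0,"wz":0,"fingers":0.015},
    {"tx":0,"ty":0,"tz":0,"wx":0,"wy":0,"wz":0,"fingers":0.015},
    {"tx":0,"ty":0,"tz":0,"wx":0,"wy":0,"wz":0,"fingers":0.015},
  ],
)

```text
t: 8.55
eef_pos: [562.8, 185.7, 160.6]
tcp_rot: [0.971, -0.099, 0.215, 0.021]
force: [-0.2, -0.2, 0.3]
grip_width: 25.2
grasp_force: 45.7
```

Run:
```python
from go import *
report(driver+13*F[:,2],np.array([42,.3,64.]))
T=pose(); p,d,c,M=shot("wrist"); cv2.imwrite("pics/w4.png",p[:,:,::-1]); np.savez("w4.npz",p=p,d=d,M=M,T=T)
```

```text
turn (tool) [ 0.001   0.0005 -0.0051] then shift in target tool frame mm [-1.4 -1.7 47.5] TCP goal [581.6 183.6 117. ]
```

View pics/w4.png

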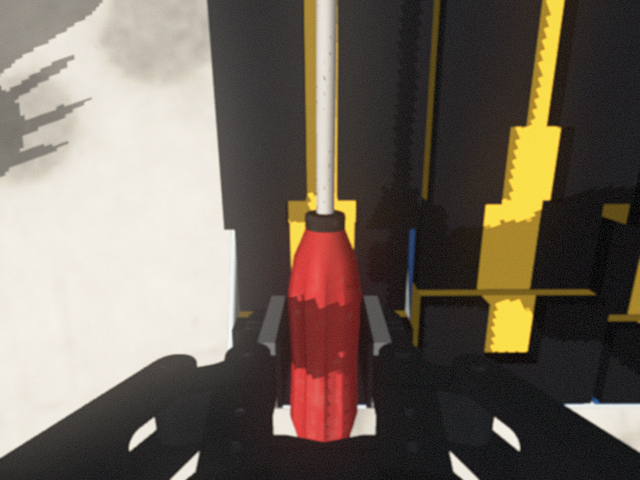

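The shaft is at column 325 over the slot centred at about 321, which matches the computed -1.7 mm correction. Descending.

Call:
step_arm(
  plan=[
    {"tx":-0.0015,"ty":-0.0017,"tz":0.005,"wx":0,"wy":0,"wz":-0.005,"fingers":0.015},
    {"tx":0,"ty":0,"tz":0.01,"wx":0,"wy":0,"wz":0,"fingers":0.015},
    {"tx":0,"ty":0,"tz":0.01,"wx":0,"wy":0,"wz":0,"fingers":0.015},
    {"tx":0,"ty":0,"tz":0.007,"wx":0,"wy":0,"wz":0,"fingers":0.015},
    {"tx":0,"ty":0,"tz":0.005,"wx":0,"wy":0,"wz":0,"fingers":0.015},
    {"tx":0,"ty":0,"tz":0.004,"wx":0,"wy":0,"wz":0,"fingers":0.015},
    {"tx":0,"ty":0,"tz":0.003,"wx":0,"wy":0,"wz":0,"fingers":0.015},
    {"tx":0,"ty":0,"tz":0.002,"wx":0,"wy":0,"wz":0,"fingers":0.015},
    {"tx":0,"ty":0,"tz":0,"wx":0,"wy":0,"wz":0,"fingers":0.015},
  ],
)

```text
t: 9.5
eef_pos: [580.8, 184.6, 117.6]
tcp_rot: [0.972, -0.097, 0.215, 0.022]
force: [-0.4, 0.2, 0.4]
grip_width: 25.3
grasp_force: 45.7
```

Run:
```python
from go import *
report(driver+13*F[:,2],np.array([42,.3,64.])); print(robot.get_state()["force"])
```

```text
turn (tool) [ 0.0003  0.0006 -0.0005] then shift in target tool frame mm [0.6 0.8 1. ] TCP goal [581.6 183.6 117. ]
[-0.35072086  0.17842789  0.36972246]
```

Call:
step_arm(
  plan=[
    {"tx":0.0006,"ty":0.0006,"tz":0.0008,"wx":0,"wy":0,"wz":0,"fingers":0.015},
    {"tx":0,"ty":0,"tz":0.0005,"wx":0,"wy":0,"wz":0,"fingers":0.015},
    {"tx":0,"ty":0,"tz":0,"wx":0,"wy":0,"wz":0,"fingers":0.015},
  ],
)

```text
t: 9.8
eef_pos: [581.3, 184.1, 117.5]
tcp_rot: [0.972, -0.097, 0.215, 0.021]
force: [-8.0, 0.9, 7.7]
grip_width: 25.2
grasp_force: 47.1
```

Call:
step_arm(
  plan=[
    {"tx":0,"ty":0,"tz":0,"wx":0,"wy":0,"wz":0,"fingers":0.027},
    {"tx":0,"ty":0,"tz":0,"wx":0,"wy":0,"wz":0,"fingers":0.03},
    {"tx":0,"ty":0,"tz":0,"wx":0,"wy":0,"wz":0,"fingers":0.04},
    {"tx":0,"ty":0,"tz":0,"wx":0,"wy":0,"wz":0,"fingers":0.045},
    {"tx":0,"ty":0,"tz":0,"wx":0,"wy":0,"wz":0,"fingers":0.045},
    {"tx":0,"ty":0,"tz":-0.01,"wx":0,"wy":0,"wz":0,"fingers":0.045},
    {"tx":0,"ty":0,"tz":-0.02,"wx":0,"wy":0,"wz":0,"fingers":0.045},
    {"tx":0,"ty":0,"tz":-0.03,"wx":0,"wy":0,"wz":0,"fingers":0.05},
    {"tx":0,"ty":0,"tz":-0.03,"wx":0,"wy":0,"wz":0,"fingers":0.06},
    {"tx":0,"ty":0,"tz":-0.03,"wx":0,"wy":0,"wz":0,"fingers":0.06},
    {"tx":0,"ty":0,"tz":-0.03,"wx":0,"wy":0,"wz":0,"fingers":0.06},
    {"tx":0,"ty":0,"tz":-0.02,"wx":0,"wy":0,"wz":0,"fingers":0.06},
    {"tx":0,"ty":0,"tz":0,"wx":0,"wy":0,"wz":0,"fingers":0.06},
  ],
)

```text
t: 11.1
eef_pos: [511.1, 198.5, 274.1]
tcp_rot: [0.971, -0.097, 0.218, 0.021]
force: [0.9, 0.0, 0.1]
grip_width: 59.8
grasp_force: 0.0
```

Run:
```python
from go import *
T=pose(); p,d,c,M=shot("wrist"); cv2.imwrite("pics/w5.png",p[:,:,::-1]); np.savez("w5.npz",p=p,d=d,M=M,T=T)
b=max([b for b in blobs(mask(p,"red"),500)],key=lambda b:b[0][4]); print(b[0])
Q=(cloud(b[1],d,c,M)-driver)@F; print("red in seat frame u,v,w pct",np.percentile(Q,[1,5,50,95,99],axis=0).round(1))
vv,uu=np.mgrid[0:480,0:640]; uv=np.c_[uu.ravel(),vv.ravel()]; P=(cloud(uv,d,c,M)-driver)@F
for u in range(5,96,15):
    k=(abs(P[:,0]-u)<3)&(abs(P[:,1])<15)&(P[:,2]>11)&(P[:,2]<25)&(d.ravel()>0); k2=k&(p.max(2).ravel()>90)
    if k2.any(): print(u,P[k2].mean(0).round(1),P[k2][:,2].max().round(1))
k=(abs(P[:,1])<15)&(P[:,2]>11)&(P[:,2]<22)&(p.max(2).ravel()>90)&(d.ravel()>0); print("tip u",np.percentile(P[k][:,0],99.5))
```

```text
[ 309  174   33  111 3084]
red in seat frame u,v,w pct [[-85.8 -10.4  13.8]
 [-81.2  -9.   17.9]
 [-44.3   0.8  23.1]
 [ -9.5  10.8  25.8]
 [ -5.3  12.3  26.6]]
5 [ 5.  -0.5 15.2] 17.4
20 [19.9 -0.4 15.3] 18.3
35 [34.9 -0.4 15.3] 17.5
50 [50.1 -0.8 15.1] 17.2
65 [64.9 -0.9 15.3] 18.0
80 [80.1 -1.4 15.3] 17.8
95 [92.6 -7.4 13.9] 13.9
tip u 106.75188877321217
```

View pics/w5.png

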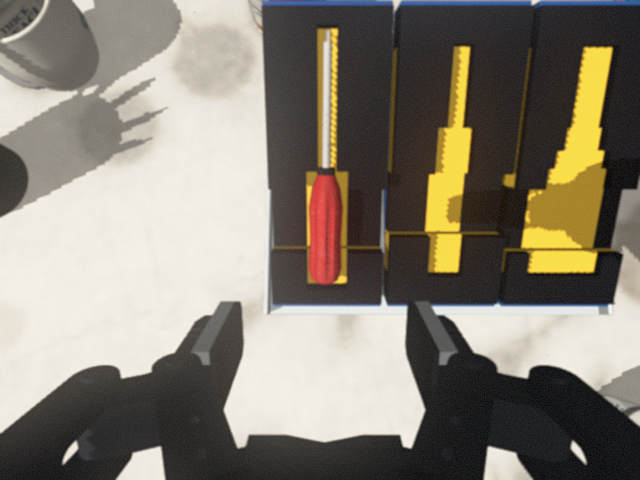

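The driver is seated: handle top 26 mm and shaft axis 13 mm above the floor, centred within about 2 mm. Now the pliers: level the tool, turn it and move across.

Call:
step_arm(
  plan=[
    {"tx":0,"ty":0,"tz":0,"wx":0,"wy":-0.109,"wz":0,"fingers":0.06},
    {"tx":0,"ty":0,"tz":0,"wx":0,"wy":-0.109,"wz":0,"fingers":0.06},
    {"tx":0,"ty":0,"tz":0,"wx":0,"wy":-0.109,"wz":0,"fingers":0.06},
    {"tx":0,"ty":0,"tz":0,"wx":0,"wy":-0.109,"wz":0,"fingers":0.06},
    {"tx":0,"ty":0,"tz":0,"wx":0,"wy":0,"wz":-0.128,"fingers":0.07},
    {"tx":0,"ty":0,"tz":0,"wx":0,"wy":0,"wz":-0.128,"fingers":0.07},
    {"tx":0,"ty":0,"tz":0,"wx":0,"wy":0,"wz":-0.128,"fingers":0.07},
    {"tx":0,"ty":0,"tz":0,"wx":0,"wy":0,"wz":-0.128,"fingers":0.07},
    {"tx":0,"ty":0,"tz":0,"wx":0,"wy":0,"wz":-0.128,"fingers":0.07},
    {"tx":0,"ty":0,"tz":0,"wx":0,"wy":0,"wz":-0.128,"fingers":0.07},
    {"tx":0,"ty":0,"tz":0,"wx":0,"wy":0,"wz":-0.128,"fingers":0.07},
    {"tx":0,"ty":0,"tz":0,"wx":0,"wy":0,"wz":-0.128,"fingers":0.07},
    {"tx":0,"ty":0,"tz":0,"wx":0,"wy":0,"wz":-0.128,"fingers":0.07},
    {"tx":0,"ty":0,"tz":0,"wx":0,"wy":0,"wz":-0.128,"fingers":0.07},
    {"tx":0,"ty":0,"tz":0,"wx":0,"wy":0,"wz":-0.128,"fingers":0.07},
    {"tx":0,"ty":0,"tz":0,"wx":0,"wy":0,"wz":-0.128,"fingers":0.07},
    {"tx":0,"ty":0,"tz":0,"wx":0,"wy":0,"wz":-0.128,"fingers":0.07},
  ],
)

```text
t: 12.85
eef_pos: [511.4, 197.7, 269.4]
tcp_rot: [0.742, 0.671, -0.001, -0.001]
force: [0.5, 0.6, -0.0]
grip_width: 70.0
grasp_force: 0.0
```

Call:
step_arm(
  plan=[
    {"tx":-0.03,"ty":0.001,"tz":0,"wx":0,"wy":0,"wz":0,"fingers":0.07},
    {"tx":-0.03,"ty":0.001,"tz":0,"wx":0,"wy":0,"wz":0,"fingers":0.07},
    {"tx":-0.03,"ty":0.001,"tz":0,"wx":0,"wy":0,"wz":0,"fingers":0.07},
    {"tx":-0.03,"ty":0.001,"tz":0,"wx":0,"wy":0,"wz":0,"fingers":0.07},
    {"tx":-0.03,"ty":0.001,"tz":0,"wx":0,"wy":0,"wz":0,"fingers":0.07},
    {"tx":-0.03,"ty":0.001,"tz":0,"wx":0,"wy":0,"wz":0,"fingers":0.07},
    {"tx":-0.03,"ty":0.001,"tz":0,"wx":0,"wy":0,"wz":0,"fingers":0.07},
    {"tx":-0.03,"ty":0.001,"tz":0,"wx":0,"wy":0,"wz":0,"fingers":0.07},
    {"tx":-0.03,"ty":0.001,"tz":0,"wx":0,"wy":0,"wz":0,"fingers":0.07},
    {"tx":-0.03,"ty":0.001,"tz":0,"wx":0,"wy":0,"wz":0,"fingers":0.07},
    {"tx":-0.03,"ty":0,"tz":0,"wx":0,"wy":0,"wz":0,"fingers":0.07},
    {"tx":-0.03,"ty":0,"tz":0,"wx":0,"wy":0,"wz":0,"fingers":0.07},
    {"tx":-0.03,"ty":0,"tz":0,"wx":0,"wy":0,"wz":0,"fingers":0.07},
    {"tx":-0.012,"ty":0,"tz":0,"wx":0,"wy":0,"wz":0,"fingers":0.07},
    {"tx":0,"ty":0,"tz":0,"wx":0,"wy":0,"wz":0,"fingers":0.07},
    {"tx":0,"ty":0,"tz":0,"wx":0,"wy":0,"wz":0,"fingers":0.07},
  ],
)

```text
t: 14.45
eef_pos: [478.9, -202.1, 270.3]
tcp_rot: [0.743, 0.669, -0.0, -0.001]
force: [0.4, -0.2, -0.0]
grip_width: 69.7
grasp_force: 0.0
```

```bash
python3 look.py w6
```

```text
[[ 1.05000e-01  9.94000e-01 -1.00000e-03  4.78853e+02]
 [ 9.94000e-01 -1.05000e-01  1.00000e-03 -2.02107e+02]
 [ 1.00000e-03 -1.00000e-03 -1.00000e+00  2.70286e+02]
 [ 0.00000e+00  0.00000e+00  0.00000e+00  1.00000e+00]] 70.36117048271733
finger z max [ 6.86087912 47.19739512 59.25865154 66.50650838]
red [ 590  340   50   59 2184] [ 696.9 -338.4   55.7] axis [-0.561  0.673  0.482] ext 307.1 z [50.1 55.7 56.9]
blue [553   0  54   6 188] [681.2 -68.4   9.6] axis [ 0.987 -0.16   0.026] ext 37.0 z [ 8.2  9.5 11. ]
blue [ 309  202   54  112 1985] [ 483.4 -240.5   10. ] axis [ 0.057  0.998 -0.001] ext 98.0 z [ 8.5 10.1 11.4]
```

View pics/w6.png

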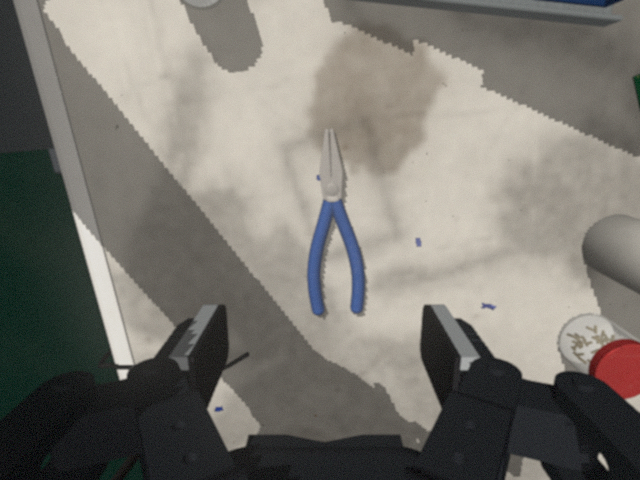

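The pliers are clear of everything: jaw tip at (331,129), handle ends at (318,314) and (357,313).

Run:
```python
from h import *
z=np.load("w6.npz");p,M,T=z["p"],z["M"],z["T"]; c=robot.calibration("wrist")
uv=max(blobs(mask(p,"blue"),500),key=lambda b:b[0][4])[1]
rows=np.arange(uv[:,1].min()+5,uv[:,1].max()-4); L=[];Rr=[]
for r in rows: x=uv[uv[:,1]==r][:,0]; L.append([x.min()-.5,r]);Rr.append([x.max()+.5,r])
A=onz(L,7,c,M);B=onz(Rr,7,c,M); C=(A+B)/2; W=np.linalg.norm(A-B,axis=1)
tip=onz([[331,129]],7,c,M)[0]; end=onz([[337.5,uv[:,1].max()+.5]],7,c,M)[0]
m=C.mean(0); w=np.linalg.svd(C-m)[2][0]; w*=np.sign(w[1]); w2=tip-end; w2/=np.linalg.norm(w2)
print("midline axis yaw",np.arctan2(w[1],w[0]),"tip-end yaw",np.arctan2(w2[1],w2[0]),"len",(tip-end)@w2,"Wmax",W.max(), "tool yaw",np.arctan2(T[1,0],T[0,0]))
w=w2
e=(end-m)@w
for a in (79,): 
    for s in (0,39,79): q=m+w*(e+s); print(s,q.round(1),"tool",((q-T[:3,3])@T[:3,:3]).round(1))
i=np.argmin(abs((C-m)@w-(e+39))); print("W at 40",W[i],C[i],"tool",((C[i]-T[:3,3])@T[:3,:3]).round(1))
```

```text
midline axis yaw 1.5109917212624566 tip-end yaw 1.5053539531580116 len 157.1265185406813 Wmax 46.830260117596 tool yaw 1.465107705817553
0 [ 480.2 -292.8    7. ] tool [-90.3  11.2 263.2]
39 [ 482.8 -253.9    7. ] tool [-51.3   9.6 263.2]
79 [ 485.4 -214.     7. ] tool [-11.3   8.  263.3]
W at 40 46.2611504041073 [ 483.40825653 -253.93616387    7.        ] tool [-51.3  10.3 263.2]
```

Call:
step_arm(
  newtons=60,
  plan=[
    {"tx":-0.026,"ty":0.005,"tz":0.02,"wx":0,"wy":0,"wz":0,"fingers":0.07},
    {"tx":-0.025,"ty":0.005,"tz":0.03,"wx":0,"wy":0,"wz":0,"fingers":0.07},
    {"tx":0,"ty":0,"tz":0.03,"wx":0,"wy":0,"wz":-0.043,"fingers":0.07},
    {"tx":0,"ty":0,"tz":0.03,"wx":0,"wy":0,"wz":0,"fingers":0.07},
    {"tx":0,"ty":0,"tz":0.03,"wx":0,"wy":0,"wz":0,"fingers":0.07},
    {"tx":0,"ty":0,"tz":0.025,"wx":0,"wy":0,"wz":0,"fingers":0.07},
    {"tx":0,"ty":0,"tz":0.015,"wx":0,"wy":0,"wz":0,"fingers":0.07},
    {"tx":0,"ty":0,"tz":0.01,"wx":0,"wy":0,"wz":0,"fingers":0.07},
    {"tx":0,"ty":0,"tz":0.006,"wx":0,"wy":0,"wz":0,"fingers":0.07},
    {"tx":0,"ty":0,"tz":0,"wx":0,"wy":0,"wz":0,"fingers":0.07},
    {"tx":0,"ty":0,"tz":0,"wx":0,"wy":0,"wz":0,"fingers":0.06},
    {"tx":0,"ty":0,"tz":0,"wx":0,"wy":0,"wz":0,"fingers":0.05},
    {"tx":0,"ty":0,"tz":0,"wx":0,"wy":0,"wz":0,"fingers":0.04},
    {"tx":0,"ty":0,"tz":0,"wx":0,"wy":0,"wz":0,"fingers":0.035},
    {"tx":0,"ty":0,"tz":0,"wx":0,"wy":0,"wz":0,"fingers":0.035},
    {"tx":0,"ty":0,"tz":0,"wx":0,"wy":0,"wz":0,"fingers":0.035},
  ],
)

```text
t: 16.1
eef_pos: [483.7, -254.9, 76.5]
tcp_rot: [0.729, 0.685, 0.0, 0.001]
force: [-3.9, 2.1, 10.6]
grip_width: 44.3
grasp_force: 49.5
```

Gripped (44 mm, 50 N). Lift and turn to face uphill.

Call:
step_arm(
  plan=[
    {"tx":0,"ty":0,"tz":-0.006,"wx":0,"wy":0,"wz":0,"fingers":0.035},
    {"tx":0,"ty":0,"tz":-0.01,"wx":0,"wy":0,"wz":0,"fingers":0.035},
    {"tx":0,"ty":0,"tz":-0.03,"wx":0,"wy":0,"wz":0,"fingers":0.035},
    {"tx":0,"ty":0,"tz":-0.035,"wx":0,"wy":0,"wz":0,"fingers":0.035},
    {"tx":0,"ty":0,"tz":-0.035,"wx":0,"wy":0,"wz":0,"fingers":0.035},
    {"tx":0,"ty":0,"tz":-0.035,"wx":0,"wy":0,"wz":0,"fingers":0.035},
    {"tx":0,"ty":0,"tz":-0.03,"wx":0,"wy":0,"wz":0,"fingers":0.035},
    {"tx":0,"ty":0,"tz":-0.02,"wx":0,"wy":0,"wz":0,"fingers":0.035},
    {"tx":0,"ty":0,"tz":0,"wx":0,"wy":0,"wz":0,"fingers":0.035},
  ],
)

```text
t: 17.0
eef_pos: [483.9, -255.0, 279.0]
tcp_rot: [0.729, 0.685, 0.0, 0.003]
force: [-0.5, -0.2, -0.2]
grip_width: 35.0
grasp_force: 0.0
```

Call:
step_arm(
  plan=[
    {"tx":0,"ty":0,"tz":0,"wx":0,"wy":0,"wz":0.1,"fingers":0.035},
    {"tx":0,"ty":0,"tz":0,"wx":0,"wy":0,"wz":0.134,"fingers":0.035},
    {"tx":0,"ty":0,"tz":0,"wx":0,"wy":0,"wz":0.134,"fingers":0.035},
    {"tx":0,"ty":0,"tz":0,"wx":0,"wy":0,"wz":0.134,"fingers":0.035},
    {"tx":0,"ty":0,"tz":0,"wx":0,"wy":0,"wz":0.134,"fingers":0.035},
    {"tx":0,"ty":0,"tz":0,"wx":0,"wy":0,"wz":0.134,"fingers":0.035},
    {"tx":0,"ty":0,"tz":0,"wx":0,"wy":0,"wz":0.134,"fingers":0.035},
    {"tx":0,"ty":0,"tz":0,"wx":0,"wy":0,"wz":0.134,"fingers":0.035},
    {"tx":0,"ty":0,"tz":0,"wx":0,"wy":0,"wz":0.134,"fingers":0.035},
    {"tx":0,"ty":0,"tz":0,"wx":0,"wy":0,"wz":0.134,"fingers":0.035},
    {"tx":0,"ty":0,"tz":0,"wx":0,"wy":0,"wz":0.134,"fingers":0.035},
    {"tx":0,"ty":0,"tz":0,"wx":0,"wy":0,"wz":0.134,"fingers":0.035},
    {"tx":0,"ty":0,"tz":0,"wx":0,"wy":0,"wz":0.134,"fingers":0.035},
    {"tx":0,"ty":0,"tz":0,"wx":0,"wy":0,"wz":0.132,"fingers":0.035},
    {"tx":0,"ty":0,"tz":0,"wx":0,"wy":0,"wz":0,"fingers":0.035},
  ],
)

```text
t: 18.5
eef_pos: [483.2, -254.4, 274.8]
tcp_rot: [0.986, -0.166, -0.001, -0.0]
force: [-0.4, -0.1, 0.6]
grip_width: 35.2
grasp_force: 0.0
```

```bash
cat > plie.py <<'E'
# pliers in the tool frame, from depth in the wrist view
import sys
from h import *
T=pose(); p,d,c,M=shot("wrist"); cv2.imwrite(f"pics/{sys.argv[1]}.png",p[:,:,::-1])
vv,uu=np.mgrid[0:480,0:640]; uv=np.c_[uu.ravel(),vv.ravel()]; Q=(cloud(uv,d,c,M)-T[:3,3])@T[:3,:3]
k=(d.ravel()>0)&(Q[:,2]>45)&(Q[:,2]<95)&(Q[:,0]>15)&(abs(Q[:,1])<40); Q=Q[k]
print("tip x",np.percentile(Q[:,0],99.7).round(1))
for x in range(20,125,10):
    q=Q[abs(Q[:,0]-x)<2]
    if len(q)>5: print(x,"y",q[:,1].min().round(1),q[:,1].max().round(1),"mid",((q[:,1].min()+q[:,1].max())/2).round(2),"top z",np.percentile(q[:,2],10).round(1))
E
python3 plie.py w7
python3 - <<'E'
from go import *
report(pliers+6*F[:,2],np.array([40,0,67.]))
E
```

```text
turn (tool) [ 0.028   0.4372 -0.1288] then shift in target tool frame mm [ -56.1 -262.8  145.5] TCP goal [545.4   1.1 119.4]Traceback (most recent call last):
  File "plie.py", line 7, in <module>
    print("tip x",np.percentile(Q[:,0],99.7).round(1))
                  ~~~~~~~~~~~~~^^^^^^^^^^^^^
    return _quantile_unchecked(
        a, q, axis, out, overwrite_input, method, keepdims, weights)
    return _ureduce(a,
                    func=_quantile_ureduce_func,
    ...<5 lines>...
                    overwrite_input=overwrite_input,
                    method=method)
    r = func(a, **kwargs)
    result = _quantile(arr,
                       quantiles=q,
    ...<2 lines>...
                       out=out,
                       weights=wgt)
    slices_having_nans = np.isnan(arr[-1, ...])
                                  ~~~^^^^^^^^^
IndexError: index -1 is out of bounds for axis 0 with size 0
```

View pics/w7.png

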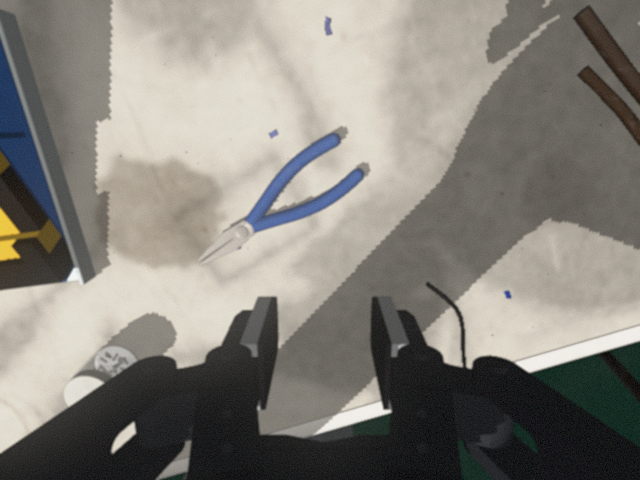

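The grip slipped: the pads met the rounded handles too high. The pliers are still lying on the bench, jaw tip at (200,262) and handle ends at (345,130) and (365,168). I also turned 0.134 rad too far. I've used up my picture views, so from here I'll measure numerically from depth.

```bash
cat > pm.py <<'E'
from h import *
T=pose(); p,d,c,M=shot("wrist"); np.savez("w8.npz",p=p,d=d,M=M,T=T)
vv,uu=np.mgrid[0:480,0:640]; uv=np.c_[uu.ravel(),vv.ravel()]; P=cloud(uv,d,c,M)
bl=max(blobs(mask(p,"blue"),500),key=lambda b:b[0][4] if b[0][0]>100 else 0)[1]; b0=cloud(bl,d,c,M).mean(0); print("blue",b0.round(1))
k=(d.ravel()>0)&(P[:,2]>5)&(P[:,2]<18)&(np.linalg.norm(P[:,:2]-b0[:2],axis=1)<120)
lab=cv2.connectedComponents((k.reshape(480,640)).astype(np.uint8))[1].ravel()
l=np.bincount(lab[(bl[:,1]*640+bl[:,0])]); l[0]=0; l=l.argmax(); A=P[lab==l]
print("n",len(A),"z pct",np.percentile(A[:,2],[2,50,98]).round(1))
m=A.mean(0); w=np.linalg.svd((A-m)[:,:2],full_matrices=False)[2][0]
for it in range(5):
    v=np.array([-w[1],w[0]]); s=(A-m)[:,:2]@w; t=(A-m)[:,:2]@v
    if it==0:
        a,b=np.ptp(t[s>np.percentile(s,75)]),np.ptp(t[s<np.percentile(s,25)])
        if a>b: w=-w; continue   # narrow end = tip at +w
    S=np.arange(s.min()+4,s.max()-3,3); mid=np.array([[q,(t[abs(s-q)<1.5].min()+t[abs(s-q)<1.5].max())/2] for q in S])
    a,b=np.polyfit(mid[:,0],mid[:,1],1); m=m+np.r_[v*b,0]; w=w+a*v; w/=np.linalg.norm(w)
v=np.array([-w[1],w[0]]); s=(A-m)[:,:2]@w; t=(A-m)[:,:2]@v
end=np.percentile(s,.1); print("len",np.ptp(s),"yaw",np.arctan2(w[1],w[0]),"end",end)
for y in range(77,-80,-8):
    q=end+79-y; r=t[abs(s-q)<1.5]
    if len(r): print("y",y,"t",r.min().round(1),r.max().round(1),"W",np.ptp(r).round(1))
g=m[:2]+w*(end+79-40); print("grip",g,"mid",m[:2]+w*(end+79))
D=T[:3,:3].T@np.r_[g-T[:2,3],0]; print("T",T[:3,3],"tool shift",D.round(1),"tool yaw",np.arctan2(T[1,0],T[0,0]))
E
python3 pm.py
```

```text
blue [ 499.  -235.9   12. ]
n 4467 z pct [ 5.7  9.4 11.7]
len 158.1832844000444 yaw 1.8515072383728324 end -67.7474177680701
y 77 t -21.8 21.8 W 43.6
y 69 t -23.3 23.6 W 47.0
y 61 t -23.9 24.5 W 48.4
y 53 t -24.6 24.6 W 49.2
y 45 t -24.7 24.9 W 49.6
y 37 t -24.1 24.1 W 48.2
y 29 t -22.9 22.9 W 45.8
y 21 t -21.6 21.6 W 43.2
y 13 t -19.2 19.7 W 39.0
y 5 t -16.8 16.3 W 33.1
y -3 t -13.7 13.8 W 27.5
y -11 t -11.4 11.0 W 22.4
y -19 t -8.7 8.8 W 17.5
y -27 t -7.5 7.8 W 15.3
y -35 t -8.4 8.6 W 17.0
y -43 t -9.2 9.2 W 18.4
y -51 t -8.0 8.7 W 16.7
y -59 t -6.8 7.0 W 13.8
y -67 t -5.6 5.5 W 11.1
y -75 t -3.7 3.8 W 7.6
grip [ 510.5995148  -252.06857893] mid [ 499.51796263 -213.63422969]
T [ 483.20760705 -254.47561492  274.99136097] tool shift [ 25.1 -11.1  -0. ] tool yaw -0.3291912094887451
```

The pliers are flat on the bench, 158 mm long and 49.6 mm at their widest near y=+45. I'll turn back and regrip there, lower this time.

Call:
step_arm(
  plan=[
    {"tx":0,"ty":0,"tz":0,"wx":0,"wy":0,"wz":-0.128,"fingers":0.07},
    {"tx":0,"ty":0,"tz":0,"wx":0,"wy":0,"wz":-0.128,"fingers":0.07},
    {"tx":0,"ty":0,"tz":0,"wx":0,"wy":0,"wz":-0.128,"fingers":0.07},
    {"tx":0,"ty":0,"tz":0,"wx":0,"wy":0,"wz":-0.128,"fingers":0.07},
    {"tx":0,"ty":0,"tz":0,"wx":0,"wy":0,"wz":-0.128,"fingers":0.07},
    {"tx":0,"ty":0,"tz":0,"wx":0,"wy":0,"wz":-0.128,"fingers":0.07},
    {"tx":0,"ty":0,"tz":0,"wx":0,"wy":0,"wz":-0.128,"fingers":0.07},
    {"tx":0,"ty":0,"tz":0,"wx":0,"wy":0,"wz":-0.128,"fingers":0.07},
    {"tx":0,"ty":0,"tz":0,"wx":0,"wy":0,"wz":-0.128,"fingers":0.07},
    {"tx":0,"ty":0,"tz":0,"wx":0,"wy":0,"wz":-0.128,"fingers":0.07},
    {"tx":0,"ty":0,"tz":0,"wx":0,"wy":0,"wz":-0.128,"fingers":0.07},
    {"tx":0,"ty":0,"tz":0,"wx":0,"wy":0,"wz":-0.128,"fingers":0.07},
    {"tx":0,"ty":0,"tz":0,"wx":0,"wy":0,"wz":-0.128,"fingers":0.07},
    {"tx":0,"ty":0,"tz":0,"wx":0,"wy":0,"wz":-0.128,"fingers":0.07},
    {"tx":0,"ty":0,"tz":0,"wx":0,"wy":0,"wz":-0.128,"fingers":0.07},
    {"tx":0,"ty":0,"tz":0,"wx":0,"wy":0,"wz":-0.128,"fingers":0.07},
    {"tx":0,"ty":0,"tz":0,"wx":0,"wy":0,"wz":-0.13,"fingers":0.07},
    {"tx":-0.01,"ty":0.027,"tz":0.02,"wx":0,"wy":0,"wz":0,"fingers":0.07},
    {"tx":0,"ty":0,"tz":0,"wx":0,"wy":0,"wz":0,"fingers":0.07},
    {"tx":0,"ty":0,"tz":0,"wx":0,"wy":0,"wz":0,"fingers":0.07},
  ],
)

```text
t: 20.6
eef_pos: [512.0, -256.7, 255.3]
tcp_rot: [0.603, 0.798, -0.0, -0.001]
force: [-0.3, 0.1, -0.1]
grip_width: 70.3
grasp_force: 0.0
```

```bash
python3 pm.py | egrep "blue|len|grip|T|y 45"; python3 -c "
from h import *
print(pose().round(3))"
```

```text
blue [ 498.6 -232.6   11.6]
len 157.67926263105795 yaw 1.851188415624144 end -74.56912938629716
y 45 t -24.6 24.3 W 48.9
grip [ 509.90437377 -252.18278326] mid [ 498.83507592 -213.74490292]
T [ 511.95816714 -256.74948566  255.26218964] tool shift [ 5.  -0.7  0. ] tool yaw 1.8482756649934478
[[-2.73000e-01  9.62000e-01 -0.00000e+00  5.11832e+02]
 [ 9.62000e-01  2.73000e-01  0.00000e+00 -2.56857e+02]
 [ 0.00000e+00 -0.00000e+00 -1.00000e+00  2.55981e+02]
 [ 0.00000e+00  0.00000e+00  0.00000e+00  1.00000e+00]]
```

Call:
step_arm(
  newtons=60,
  plan=[
    {"tx":0,"ty":0,"tz":0.03,"wx":0,"wy":0,"wz":0,"fingers":0.065},
    {"tx":0,"ty":-0.0005,"tz":0.04,"wx":0,"wy":0,"wz":0,"fingers":0.065},
    {"tx":0,"ty":0,"tz":0.04,"wx":0,"wy":0,"wz":0,"fingers":0.06},
    {"tx":0,"ty":0,"tz":0.03,"wx":0,"wy":0,"wz":0,"fingers":0.06},
    {"tx":0,"ty":0,"tz":0.02,"wx":0,"wy":0,"wz":0,"fingers":0.06},
    {"tx":0,"ty":0,"tz":0.01,"wx":0,"wy":0,"wz":0,"fingers":0.06},
    {"tx":0,"ty":0,"tz":0.007,"wx":0,"wy":0,"wz":0,"fingers":0.06},
    {"tx":0,"ty":0,"tz":0.005,"wx":0,"wy":0,"wz":0,"fingers":0.055},
    {"tx":0,"ty":0,"tz":0,"wx":0,"wy":0,"wz":0,"fingers":0.055},
    {"tx":0,"ty":0,"tz":0,"wx":0,"wy":0,"wz":0,"fingers":0.055},
  ],
)

```text
t: 21.65
eef_pos: [511.9, -257.3, 74.7]
tcp_rot: [0.603, 0.797, -0.0, 0.001]
force: [-0.2, 0.5, -0.4]
grip_width: 54.9
grasp_force: 0.0
```

Call:
step_arm(
  plan=[
    {"tx":0,"ty":0,"tz":0.0025,"wx":0,"wy":0,"wz":0,"fingers":0.053},
    {"tx":0,"ty":0,"tz":0,"wx":0,"wy":0,"wz":0,"fingers":0.052},
    {"tx":0,"ty":0,"tz":0,"wx":0,"wy":0,"wz":0,"fingers":0.052},
  ],
)

```text
t: 21.95
eef_pos: [511.7, -257.1, 71.5]
tcp_rot: [0.603, 0.797, -0.0, 0.0]
force: [-0.3, 0.1, -0.2]
grip_width: 52.1
grasp_force: 0.0
```

Call:
step_arm(
  plan=[
    {"tx":0,"ty":0,"tz":0.0005,"wx":0,"wy":0,"wz":0,"fingers":0.045},
    {"tx":0,"ty":0,"tz":0,"wx":0,"wy":0,"wz":0,"fingers":0.04},
    {"tx":0,"ty":0,"tz":0,"wx":0,"wy":0,"wz":0,"fingers":0.04},
    {"tx":0,"ty":0,"tz":0,"wx":0,"wy":0,"wz":0,"fingers":0.04},
    {"tx":0,"ty":0,"tz":0,"wx":0,"wy":0,"wz":0,"fingers":0.04},
  ],
)

```text
t: 22.45
eef_pos: [511.8, -257.1, 72.1]
tcp_rot: [0.603, 0.798, -0.0, 0.0]
force: [-2.2, 2.3, 11.1]
grip_width: 46.3
grasp_force: 59.6
```

Call:
step_arm(
  plan=[
    {"tx":0,"ty":0,"tz":-0.002,"wx":0,"wy":0,"wz":0,"fingers":0.04},
    {"tx":0,"ty":0,"tz":-0.002,"wx":0,"wy":0,"wz":0,"fingers":0.04},
    {"tx":0,"ty":0,"tz":-0.003,"wx":0,"wy":0,"wz":0,"fingers":0.04},
    {"tx":0,"ty":0,"tz":0,"wx":0,"wy":0,"wz":0,"fingers":0.04},
    {"tx":0,"ty":0,"tz":0,"wx":0,"wy":0,"wz":0,"fingers":0.04},
  ],
)

```text
t: 22.95
eef_pos: [511.6, -257.1, 77.9]
tcp_rot: [0.603, 0.797, -0.0, -0.0]
force: [-0.8, 1.1, -0.6]
grip_width: 46.7
grasp_force: 61.5
```

```bash
python3 plie.py w9
```

```text
tip x 108.4
20 y -39.9 40.0 mid 0.01 top z 62.0
30 y -40.0 40.0 mid 0.01 top z 62.1
40 y -40.0 40.0 mid -0.0 top z 62.2
50 y -40.0 39.9 mid -0.02 top z 62.2
60 y -40.0 40.0 mid -0.01 top z 62.3
70 y -40.0 40.0 mid 0.0 top z 63.7
80 y -40.0 40.0 mid 0.01 top z 63.0
90 y -40.0 40.0 mid 0.02 top z 63.7
100 y -40.0 40.0 mid 0.0 top z 63.9
110 y -39.9 39.9 mid -0.0 top z 77.7
```

Held this time. Lift and re-measure in the tool frame.

Call:
step_arm(
  newtons=75,
  plan=[
    {"tx":0,"ty":0,"tz":-0.005,"wx":0,"wy":0,"wz":0,"fingers":0.04},
    {"tx":0,"ty":0,"tz":-0.012,"wx":0,"wy":0,"wz":0,"fingers":0.04},
    {"tx":0,"ty":0,"tz":-0.02,"wx":0,"wy":0,"wz":0,"fingers":0.04},
    {"tx":0,"ty":0,"tz":-0.03,"wx":0,"wy":0,"wz":0,"fingers":0.04},
    {"tx":0,"ty":0,"tz":-0.03,"wx":0,"wy":0,"wz":0,"fingers":0.04},
    {"tx":0,"ty":0,"tz":-0.03,"wx":0,"wy":0,"wz":0,"fingers":0.04},
    {"tx":0,"ty":0,"tz":-0.03,"wx":0,"wy":0,"wz":0,"fingers":0.04},
    {"tx":0,"ty":0,"tz":-0.015,"wx":0,"wy":0,"wz":0,"fingers":0.04},
    {"tx":0,"ty":0,"tz":0,"wx":0,"wy":0,"wz":0,"fingers":0.04},
  ],
)

```text
t: 23.9
eef_pos: [512.1, -257.3, 253.0]
tcp_rot: [0.603, 0.797, -0.0, 0.003]
force: [0.3, -0.3, -1.7]
grip_width: 45.5
grasp_force: 77.6
```

```bash
python3 plie.py w10
```

```text
tip x 104.6
20 y -22.6 22.6 mid -0.02 top z 61.6
30 y -20.6 20.1 mid -0.26 top z 61.7
40 y -17.4 17.0 mid -0.23 top z 61.7
50 y -14.0 13.7 mid -0.17 top z 61.7
60 y -11.1 10.2 mid -0.48 top z 61.7
70 y -8.4 6.9 mid -0.71 top z 63.0
80 y -9.4 8.0 mid -0.68 top z 62.2
90 y -10.1 8.6 mid -0.79 top z 63.2
100 y -8.8 7.1 mid -0.82 top z 63.2
```

Call:
step_arm(
  plan=[
    {"tx":0,"ty":0,"tz":0,"wx":0,"wy":0,"wz":0.128,"fingers":0.04},
    {"tx":0,"ty":0,"tz":0,"wx":0,"wy":0,"wz":0.128,"fingers":0.04},
    {"tx":0,"ty":0,"tz":0,"wx":0,"wy":0,"wz":0.128,"fingers":0.04},
    {"tx":0,"ty":0,"tz":0,"wx":0,"wy":0,"wz":0.128,"fingers":0.04},
    {"tx":0,"ty":0,"tz":0,"wx":0,"wy":0,"wz":0.128,"fingers":0.04},
    {"tx":0,"ty":0,"tz":0,"wx":0,"wy":0,"wz":0.128,"fingers":0.04},
    {"tx":0,"ty":0,"tz":0,"wx":0,"wy":0,"wz":0.128,"fingers":0.04},
    {"tx":0,"ty":0,"tz":0,"wx":0,"wy":0,"wz":0.128,"fingers":0.04},
    {"tx":0,"ty":0,"tz":0,"wx":0,"wy":0,"wz":0.128,"fingers":0.04},
    {"tx":0,"ty":0,"tz":0,"wx":0,"wy":0,"wz":0.128,"fingers":0.04},
    {"tx":0,"ty":0,"tz":0,"wx":0,"wy":0,"wz":0.128,"fingers":0.04},
    {"tx":0,"ty":0,"tz":0,"wx":0,"wy":0,"wz":0.128,"fingers":0.04},
    {"tx":0,"ty":0,"tz":0,"wx":0,"wy":0,"wz":0.128,"fingers":0.04},
    {"tx":0,"ty":0,"tz":0,"wx":0,"wy":0,"wz":0.128,"fingers":0.04},
    {"tx":0,"ty":0,"tz":0,"wx":0,"wy":0,"wz":0.128,"fingers":0.04},
    {"tx":0,"ty":0,"tz":0,"wx":0,"wy":0,"wz":0.128,"fingers":0.04},
    {"tx":0,"ty":0,"tz":0,"wx":0,"wy":0.109,"wz":0,"fingers":0.04},
    {"tx":0,"ty":0,"tz":0,"wx":0,"wy":0.109,"wz":0,"fingers":0.04},
    {"tx":0,"ty":0,"tz":0,"wx":0,"wy":0.109,"wz":0,"fingers":0.04},
    {"tx":0,"ty":0,"tz":0,"wx":0,"wy":0.109,"wz":0,"fingers":0.04},
  ],
)

```text
t: 25.95
eef_pos: [511.1, -256.8, 248.9]
tcp_rot: [0.971, -0.099, 0.216, 0.022]
force: [0.6, 0.7, -1.0]
grip_width: 45.2
grasp_force: 77.7
```

Run:
```python
from go import *
report(pliers+6*F[:,2],np.array([46.5,-.3,68.]))
```

```text
turn (tool) [ 0.0016 -0.0017 -0.004 ] then shift in target tool frame mm [ -76.8 -259.2  109.1] TCP goal [539.2   2.  117.6]
```

Call:
step_arm(
  plan=[
    {"tx":-0.008,"ty":-0.026,"tz":0,"wx":0,"wy":0,"wz":0,"fingers":0.04},
    {"tx":-0.008,"ty":-0.026,"tz":0,"wx":0,"wy":0,"wz":0,"fingers":0.04},
    {"tx":-0.008,"ty":-0.026,"tz":0,"wx":0,"wy":0,"wz":0,"fingers":0.04},
    {"tx":-0.008,"ty":-0.026,"tz":0,"wx":0,"wy":0,"wz":0,"fingers":0.04},
    {"tx":-0.008,"ty":-0.026,"tz":0,"wx":0,"wy":0,"wz":0,"fingers":0.04},
    {"tx":-0.008,"ty":-0.026,"tz":0,"wx":0,"wy":0,"wz":0,"fingers":0.04},
    {"tx":-0.008,"ty":-0.026,"tz":0,"wx":0,"wy":0,"wz":0,"fingers":0.04},
    {"tx":-0.008,"ty":-0.026,"tz":0,"wx":0,"wy":0,"wz":0,"fingers":0.04},
    {"tx":-0.008,"ty":-0.026,"tz":0.01,"wx":0,"wy":0,"wz":0,"fingers":0.04},
    {"tx":-0.005,"ty":-0.025,"tz":0.02,"wx":0,"wy":0,"wz":0,"fingers":0.04},
    {"tx":0,"ty":0,"tz":0.02,"wx":0,"wy":0,"wz":0.007,"fingers":0.04},
    {"tx":0,"ty":0,"tz":0.01,"wx":0,"wy":0,"wz":0,"fingers":0.04},
    {"tx":0,"ty":0,"tz":0,"wx":0,"wy":0,"wz":0,"fingers":0.04},
    {"tx":0,"ty":0,"tz":0,"wx":0,"wy":0,"wz":0,"fingers":0.04},
  ],
)

```text
t: 27.35
eef_pos: [519.9, 5.2, 163.1]
tcp_rot: [0.971, -0.102, 0.215, 0.021]
force: [0.8, -1.5, -1.1]
grip_width: 45.5
grasp_force: 77.6
```

```bash
cat > chk.py <<'E'
from go import *
T=pose(); p,d,c,M=shot("wrist"); np.savez("w11.npz",p=p,d=d,M=M,T=T)
vv,uu=np.mgrid[0:480,0:640]; uv=np.c_[uu.ravel(),vv.ravel()]; P=cloud(uv,d,c,M); ok=d.ravel()>0
Q=(P-T[:3,3])@T[:3,:3]; k=ok&(Q[:,2]>50)&(Q[:,2]<72)&(abs(Q[:,1])<30)&(Q[:,0]>15)
S=(P-pliers)@F
for x in range(20,105,10):
    q=Q[k&(abs(Q[:,0]-x)<1.5)]
    if len(q)>5: print(x,"W",np.ptp(q[:,1]).round(1),"mid",((q[:,1].min()+q[:,1].max())/2).round(2),"top",np.percentile(q[:,2],10).round(1))
# slot edges now: face points beside the pliers
f=ok&(abs(S[:,2]-8)<2)
for u in range(-10,84,10):
    s=S[f&(abs(S[:,0]-u)<2)&(abs(S[:,1])<44)][:,1]
    a=s[s>0];b=s[s<0]
    if len(a) and len(b): print("u",u,"left edge",a.min().round(1),"right",b.max().round(1))
print("face w",np.median(S[f][:,2]).round(2))
s=S[ok&(abs(S[:,1])<9)&(abs(S[:,2])<3)&(S[:,0]>0)]; print("floor w",np.median(s[:,2]) if len(s) else None,"top end",np.percentile(s[:,0],99) if len(s) else None)
report(pliers+6*F[:,2],np.array([46.5,-.3,68.]))
E
python3 chk.py
```

```text
20 W 45.3 mid -0.36 top 61.6
30 W 40.6 mid -0.51 top 61.6
40 W 34.5 mid -0.44 top 61.7
50 W 27.5 mid -0.71 top 61.8
60 W 21.2 mid -0.77 top 61.8
70 W 15.0 mid -0.92 top 63.1
80 W 16.9 mid -1.02 top 62.1
90 W 18.6 mid -1.11 top 63.1
100 W 16.0 mid -1.11 top 63.1
u -10 left edge 22.8 right -23.9
u 0 left edge 19.0 right -19.9
u 10 left edge 19.0 right -19.9
u 20 left edge 13.9 right -15.0
u 30 left edge 11.6 right -12.7
u 40 left edge 11.6 right -12.7
u 50 left edge 12.1 right -13.5
u 60 left edge 11.5 right -12.9
u 70 left edge 11.5 right -12.9
face w 8.03
floor w 0.04841616325214327 top end 74.8108990630057
turn (tool) [ 0.0019  0.     -0.0108] then shift in target tool frame mm [-1.8 -0.7 49.9] TCP goal [539.2   2.  117.6]
```

Call:
step_arm(
  plan=[
    {"tx":-0.0018,"ty":0.0002,"tz":0.005,"wx":0.002,"wy":0,"wz":0,"fingers":0.04},
    {"tx":0,"ty":0,"tz":0.01,"wx":0,"wy":0,"wz":0,"fingers":0.04},
    {"tx":0,"ty":0,"tz":0.01,"wx":0,"wy":0,"wz":0,"fingers":0.04},
    {"tx":0,"ty":0,"tz":0.008,"wx":0,"wy":0,"wz":0,"fingers":0.04},
    {"tx":0,"ty":0,"tz":0.004,"wx":0,"wy":0,"wz":0,"fingers":0.04},
    {"tx":0,"ty":0,"tz":0,"wx":0,"wy":0,"wz":0,"fingers":0.04},
    {"tx":0,"ty":0,"tz":0,"wx":0,"wy":0,"wz":0,"fingers":0.04},
  ],
)

```text
t: 28.1
eef_pos: [533.7, 2.7, 128.7]
tcp_rot: [0.971, -0.102, 0.215, 0.02]
force: [0.3, 0.0, -1.5]
grip_width: 45.3
grasp_force: 77.6
```

```bash
python3 chk.py | egrep "turn|u|mid"; python3 -c "
from h import *
print(robot.get_state()['force'])"
```

```text
20 W 45.4 mid -0.29 top 61.7
30 W 40.5 mid -0.5 top 61.6
40 W 34.3 mid -0.54 top 61.7
50 W 27.4 mid -0.65 top 61.8
60 W 21.2 mid -0.8 top 61.8
70 W 15.1 mid -0.9 top 63.0
80 W 16.9 mid -0.98 top 62.1
90 W 18.6 mid -1.11 top 63.1
100 W 15.9 mid -1.11 top 63.1
u -10 left edge 22.9 right -23.9
u 0 left edge 18.9 right -19.9
u 10 left edge 18.8 right -19.8
u 20 left edge 13.8 right -15.0
u 30 left edge 11.5 right -12.8
u 40 left edge 11.5 right -12.8
u 50 left edge 11.5 right -12.7
u 60 left edge 11.4 right -12.9
turn (tool) [-0.0005  0.0002 -0.0101] then shift in target tool frame mm [ 0.1 -0.4 12.6] TCP goal [539.2   2.  117.6]
[ 0.79467612  0.73253538 -1.21867229]
```

Call:
step_arm(
  plan=[
    {"tx":0,"ty":0.0004,"tz":0.004,"wx":0,"wy":0,"wz":0,"fingers":0.04},
    {"tx":0,"ty":0,"tz":0.003,"wx":0,"wy":0,"wz":0,"fingers":0.04},
    {"tx":0,"ty":0,"tz":0.002,"wx":0,"wy":0,"wz":0,"fingers":0.04},
    {"tx":0,"ty":0,"tz":0.002,"wx":0,"wy":0,"wz":0,"fingers":0.04},
    {"tx":0,"ty":0,"tz":0.001,"wx":0,"wy":0,"wz":0,"fingers":0.04},
    {"tx":0,"ty":0,"tz":0,"wx":0,"wy":0,"wz":0,"fingers":0.04},
    {"tx":0,"ty":0,"tz":0,"wx":0,"wy":0,"wz":0,"fingers":0.04},
  ],
)

```text
t: 28.85
eef_pos: [538.6, 1.3, 117.8]
tcp_rot: [0.971, -0.102, 0.215, 0.02]
force: [0.2, 1.1, -0.5]
grip_width: 45.0
grasp_force: 77.6
```

```bash
python3 chk.py | egrep "turn|100|20"
```

```text
20 W 45.1 mid -0.36 top 61.7
100 W 60.0 mid -0.0 top 63.7
u 20 left edge 0.1 right -0.2
turn (tool) [-0.0004  0.0005 -0.0103] then shift in target tool frame mm [ 0.3 -0.8  0.5] TCP goal [539.2   2.  117.6]
```

Near the floor with no contact yet. I'll lower a little to feel it.

Call:
step_arm(
  plan=[
    {"tx":0.0003,"ty":0,"tz":0.001,"wx":0,"wy":0,"wz":0,"fingers":0.04},
    {"tx":0,"ty":0,"tz":0.0008,"wx":0,"wy":0,"wz":0,"fingers":0.04},
    {"tx":0,"ty":0,"tz":0,"wx":0,"wy":0,"wz":0,"fingers":0.04},
  ],
)

```text
t: 29.2
eef_pos: [539.5, 1.1, 116.7]
tcp_rot: [0.971, -0.102, 0.215, 0.02]
force: [-5.8, 0.7, 5.7]
grip_width: 45.2
grasp_force: 78.5
```

Call:
step_arm(
  plan=[
    {"tx":0,"ty":0,"tz":0,"wx":0,"wy":0,"wz":0,"fingers":0.048},
    {"tx":0,"ty":0,"tz":0,"wx":0,"wy":0,"wz":0,"fingers":0.052},
    {"tx":0,"ty":0,"tz":0,"wx":0,"wy":0,"wz":0,"fingers":0.058},
    {"tx":0,"ty":0,"tz":0,"wx":0,"wy":0,"wz":0,"fingers":0.06},
    {"tx":0,"ty":0,"tz":0,"wx":0,"wy":0,"wz":0,"fingers":0.06},
    {"tx":0,"ty":0,"tz":-0.008,"wx":0,"wy":0,"wz":0,"fingers":0.06},
    {"tx":0,"ty":0,"tz":-0.015,"wx":0,"wy":0,"wz":0,"fingers":0.06},
    {"tx":0,"ty":0,"tz":-0.03,"wx":0,"wy":0,"wz":0,"fingers":0.06},
    {"tx":0,"ty":0,"tz":-0.03,"wx":0,"wy":0,"wz":0,"fingers":0.06},
    {"tx":0,"ty":0,"tz":-0.03,"wx":0,"wy":0,"wz":0,"fingers":0.06},
    {"tx":0,"ty":0,"tz":-0.03,"wx":0,"wy":0,"wz":0,"fingers":0.06},
    {"tx":0,"ty":0,"tz":-0.03,"wx":0,"wy":0,"wz":0,"fingers":0.06},
    {"tx":0,"ty":0,"tz":0,"wx":0,"wy":0,"wz":0,"fingers":0.06},
  ],
)

```text
t: 30.5
eef_pos: [467.8, 15.6, 276.9]
tcp_rot: [0.97, -0.101, 0.219, 0.02]
force: [-0.5, -0.1, -0.1]
grip_width: 59.5
grasp_force: 0.0
```

Run:
```python
from go import *
T=pose(); p,d,c,M=shot("wrist")
vv,uu=np.mgrid[0:480,0:640]; uv=np.c_[uu.ravel(),vv.ravel()]; P=cloud(uv,d,c,M); ok=d.ravel()>0
b=max(blobs(mask(p,"blue"),300),key=lambda b:b[0][4] if b[0][1]>30 else 0); print(b[0]); S=(cloud(b[1],d,c,M)-pliers)@F
print("blue pct",np.percentile(S,[1,50,99],axis=0).round(1))
S=(P-pliers)@F; k=ok&(S[:,2]>9.8)&(S[:,2]<16)&(abs(S[:,1])<35)&(abs(S[:,0])<95); s=S[k]
print("u ext",np.percentile(s[:,0],[.3,99.7]).round(1))
for u in range(-72,80,12):
    q=s[abs(s[:,0]-u)<2]
    if len(q)>3: print(u,"mid",((q[:,1].min()+q[:,1].max())/2).round(2),"W",np.ptp(q[:,1]).round(1),"w",np.median(q[:,2]).round(1))
b=[b for b in blobs(mask(p,"red"),400)]
for x in b: q=(cloud(x[1],d,c,M)-driver)@F; print("red",x[0],np.percentile(q,[1,50,99],axis=0).round(1).tolist())
```

```text
[ 294  134   60  132 2771]
blue pct [[-77.  -22.4   8.4]
 [-22.8  -1.8  10.8]
 [ 18.8  21.7  12.8]]
u ext [-79.5  91.1]
-72 mid -0.92 W 43.1 w 10.8
-60 mid -1.03 W 45.9 w 11.0
-48 mid -0.82 W 46.1 w 10.9
-36 mid -0.92 W 44.1 w 10.9
-24 mid -0.28 W 40.7 w 10.9
-12 mid 6.62 W 48.4 w 11.0
0 mid 9.39 W 46.5 w 10.8
12 mid -10.92 W 39.4 w 10.9
24 mid 2.0 W 63.5 w 10.2
36 mid -0.26 W 60.0 w 10.2
48 mid 6.99 W 31.8 w 10.2
60 mid 4.67 W 55.1 w 10.1
72 mid -6.93 W 49.6 w 10.2
red [  60  171   46  108 3538] [[-85.4, -11.8, 10.8], [-43.5, -4.2, 22.6], [-5.2, 10.9, 26.6]]
```

Both tools are seated: the pliers' top is 11 mm above the recess floor all along and they are centred within about 1 mm; the driver has not moved. Handing in.

```bash
python3 -c "
from plant import robot
print(robot.hand_in())"
```

```text
the job is handed in; nothing more can be done
None
```

I handed the job in at about 31 s: the screwdriver and pliers each lie flat and released in their own recesses, centred within about 2 mm by the last depth check. The first pliers grip slipped but they stayed on the bench, no bystander was touched as far as I could tell (not measured), I viewed 11 pictures against the limit of 10, and the hand-in gave no verdict.

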